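# Refit the stirrer's control knob on its D-shaft and set it to the red mark

### The arm

A 6-joint arm with a two-finger parallel gripper is mounted at the origin on a cart in front of the work surface, level with it; the furniture and walls round the work are solid. World frame = base frame: x ahead of the robot, y to its left, z up, the work surface at z = 0. Lengths are in m, angles in rad, forces in N, time in s.
With the tool pointing down it reaches from about 0.15 to 0.775 m from the base axis. Payload 6.1 kg.
Tool frame: the origin (TCP) lies at the very end of the fingers, on their centre line; the grasp point (between the pads) lies 19 mm behind it; z points along the fingers, y is the direction in which the jaws open and shut (so a half turn about z gives the same grasp; the last joint's range is limited). The gripper opens to 85 mm and grips with 20 to 120 N. Pads are 22 mm wide; open, the fingers measure 114 mm over their backs; the gripper's body (76 mm by 85 mm) begins 54 mm behind the grasp point. The pads swing forward as they close: fully open they stand 13 mm farther back than shut.
Start: joints at [1.295, 0.126, -0.04, 1.405, 0, 1.571], TCP at [0.143, 0.505, 0.231] pointing down, gripper open.
Joint ranges: [-2.72, 2.72], [-0.95, 1.95], [-1.27, 1.35], [-1.78, 2.02], [-1.46, 1.47], [-3.14, 3.14]. Speed limits (rad/s): [2.39, 2.39, 3.01, 3.14, 3.14, 3.14].

### API

Orientations are given as a unit quaternion [x, y, z, w].
In Python, from workcell import robot gives the robot as it stands.
- The arm moves only by the shell command python3 -m jog 'ROWS' [FORCE]. ROWS is JSON, a list of rows, each an object of numbers: "gripper": the finger opening in m, from 0 to 0.0854; "dx", "dy", "dz": the shift along the tool's x, y, z in m; "spin": the turn about the tool's z in rad. In form: [{"gripper": .., "dx": .., "dy": .., "dz": .., "spin": ..}, ...]. A call has 1 to 10 rows; each row is the pose to reach, as a shift and turn from the pose commanded when the call began, along the tool's axes at that moment; what a row does not reach only later rows make up. A row lasts 1/12 s, in which the tool goes at most 41.7 mm and 7.16 degrees, less where a joint would pass 70% of its speed; a pose out of reach is approached as far as the arm can. A call with a gripper value outside its range is refused whole. The fingers move at their own pace and stop on an object; FORCE is the grip in N (left out, the last holds). Time passes only in rows, so rows that repeat a pose let the fingers close. It gives the time, the measured TCP pose, the force and the opening at its end, in the units of the state.
- robot.state(): the state, without advancing time (a new reading comes with each control period).
- robot.capture(name): name is "scene" or "top"; returns a dict with "color" (400x640x3 uint8, red, green, blue), "fx", "fy", "cx", "cy" (pixels), "k1" (the pictures are not rectified: a ray, as slopes to the right and down, at radius r is drawn at 1 + k1 r^2 times it, then the intrinsics apply), "R" (3x3) and "t" (3): a world point X has camera coordinates R X + t. Camera axes: x right, y down, z forward; pixel columns grow to the right and rows downward; lengths in m; the calibration is good to about 2 mm. A picture is of the moment at which its call begins. There is no depth.
- robot.finish_job(): hands the job in, once; it reports no verdict.
The state is a dict: "time": time; "joint_positions": joint angles; "dq": joint speeds; "tau": joint torques, N m; "eef_pos": TCP position; "orientation": TCP orientation; "force": force on the tool from outside, world axes, zero at the start; "torque": the same for the moment, N m; "opening": finger opening in m.
Only numpy, scipy, OpenCV 4.12 (cv2) and the standard library are available. Lean on these libraries where they do the work, as an engineer would, in place of code of your own. Each camera call takes 0.05 s, during which the arm holds its last target.

### The job

The black control knob has been taken off the white bench stirrer for cleaning. Put it back on the stirrer's keyed shaft: press it down lightly and turn it slowly until its bore finds the flat of the shaft and it drops fully home on the panel, then turn it so that its white pointer line stands at the red mark, and let go. Never force it, and leave the bottles, flask and boxes around it where they are.

Things in the scene. Friction and masses are not known exactly. Their poses are not given: they have to be found in the camera images.
- knob: Loose black ribbed round knob, 46 mm in diameter, 38 mm high, 40 to 85 g, upright on the worktop. Origin: centre of its underside; z up along its axis, x towards its white pointer line. From below a blind D-shaped bore: 21.4 mm in diameter, 20 mm deep, its flat 3.5 mm from the axis on the pointer (+x) side. It can be gripped across its round side at any yaw.
- knob_pointer (a point): The point on the knob's top face near the outer end of the white pointer line: 20 mm from the knob's axis along the knob's +x, 38 mm above its underside.
- stirrer: White bench stirrer, 220 x 140 mm, fixed. Origin at the centre of its underside, x from the dial (nearer the robot) to the round plate (rear), z up. Its panel is 50 mm above the worktop; the round plate, 104 mm in diameter, 9 mm thick, lies on it, its edge 55 mm from the dial's centre. Over 25 N (touch down slowly) from the knob on the shaft's end, or 60 N in all when it is home and turned, breaks it.
- dial_centre (a point): The point on the panel on the axis of the upright D-shaft, 62 mm in front of the stirrer's centre, 50 mm above the worktop; axes as the stirrer's. With the knob fully home its underside lies on the panel, so its origin coincides with this point; while bore and shaft are not aligned it stays 16 mm higher, on the shaft's end.
- shaft_top (a point): Centre of the D-shaft's top, 16 mm above the panel. Shaft 20 mm in diameter, one flat 3 mm from its axis over its whole length, top edge chamfered 1.5 mm on the round back, 0.3 mm at the flat; play in the bore 0.7 mm, at the flat 0.5 mm, 0.06 rad. The axes of this point do not turn with the shaft: its angle is not measured. At the start the flat faces less than a quarter turn (at most 1.45 rad) anticlockwise, seen from above, of the red mark.
- dial_mark (a point): The middle of the 10 mm long red line printed on the panel, 32 mm from the dial's centre along the stirrer's +x; axes as the stirrer's. The pointer stands at the mark when the knob's x equals the stirrer's x direction. The shaft turns stiffly (0.1 N m) and stays where it is left; a light press of 2 to 8 N with the knob finds the flat and does not turn the shaft.
- flask: Small conical flask, 64 mm in diameter, 78 mm high, bystander. Origin at the centre of its underside.
- dropper_red: Dropper bottle with red cap, 25 mm in diameter, 68 mm high, bystander. Origin at the centre of its underside.
- dropper_blue: Dropper bottle with blue cap, 25 mm in diameter, 68 mm high, bystander. Origin at the centre of its underside.
- bottle_iso: White bottle with blue cap, 46 mm in diameter, 100 mm high, bystander. Origin at the centre of its underside.
- tip_box: Closed yellow pipette tip box with clear lid, 92 x 117 x 70 mm, bystander. Origin at the centre of its underside.

How it is judged:
By the outcome, as a careful person would: the job done as asked, in the order asked, and still so for the second after the job is handed in, with the robot touching nothing.
It also fails if it takes over 58 s, if anything falls off the work surface, if the arm or the gripper's body presses on something with over 40 N, if the wrist force passes 120 N, or if a joint passes its speed limit or range.

## Working session

There is one attempt and no reset: what is moved stays moved. The work goes in short steps, Python scripts to look and compute and a shell command to move; the robot and the scene stay as the last step left them, time stands still between calls to the robot, and variables do not carry over. Pictures are saved under pics/ and viewed, and the job is handed in when it is done.

```bash
mkdir -p pics; ls; python3 - <<'E'
from workcell import robot
import cv2
print(robot.state())
for n in("scene","top"):
    c=robot.capture(n); cv2.imwrite(f"pics/{n}0.png",c["color"][:,:,::-1])
    print({k:v for k,v in c.items() if k!="color"})
E
```

```text
pics
{'time': 0.0, 'joint_positions': array([ 1.29499398e+00,  1.26355438e-01, -4.05925519e-02,  1.40538937e+00,
        1.61658335e-05,  1.57078829e+00]), 'dq': array([-1.17666877e-03,  8.84031340e-04, -3.13294474e-04,  7.80493706e-04,
       -5.12090708e-05,  1.42661734e-03]), 'tau': array([ 1.29993932e-04, -4.35913575e+01,  3.52923274e+01,  1.72033516e-02,
        1.19164292e-04,  5.08101166e-06]), 'eef_pos': array([0.14285431, 0.50477626, 0.23054842]), 'orientation': array([ 1.37460503e-01,  9.90506949e-01, -7.62089362e-04, -1.13927809e-04]), 'force': array([-0.05573787,  0.69160222,  0.90434096]), 'torque': array([ 0.02114043, -0.05941485, -0.04237392]), 'opening': 0.08538456081381583}
{'fx': 421.059972075251, 'fy': 421.059972075251, 'cx': 316.68572525849817, 'cy': 200.94509575929428, 'k1': -0.05071138427215705, 'R': array([[ 0.71320095, -0.70071934, -0.01835256],
       [-0.44636151, -0.4338135 , -0.78266676],
       [ 0.54046814,  0.56639055, -0.62217034]]), 't': array([-0.30603261,  0.34110244,  0.95067122])}
{'fx': 391.8649091549064, 'fy': 391.8649091549064, 'cx': 319.9914814747654, 'cy': 203.44260775684856, 'k1': 0.03019120914407024, 'R': array([[ 0.0246077 , -0.99969667,  0.00101937],
       [-0.9846724 , -0.02441397, -0.1726969 ],
       [ 0.1726694 ,  0.00324593, -0.98497449]]), 't': array([0.08089825, 0.51989827, 1.34598436])}
```

View pics/scene0.png

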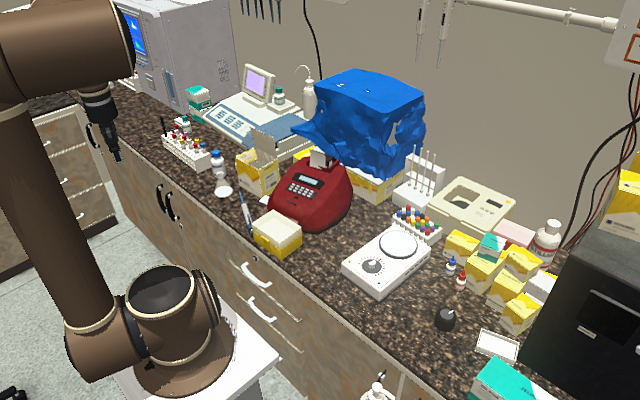

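View pics/top0.png

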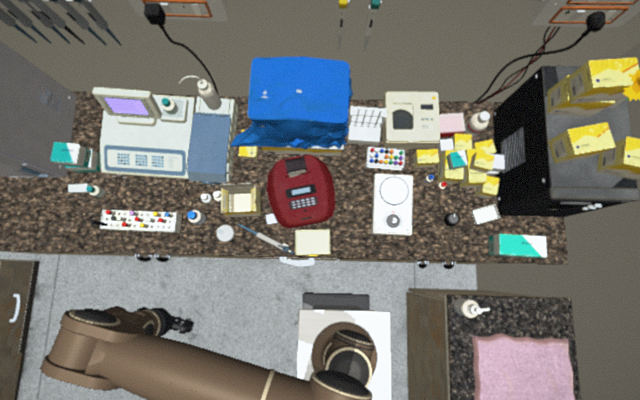

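```bash
python3 - <<'E'
import cv2
a=cv2.imread("pics/scene0.png"); b=cv2.imread("pics/top0.png")
def z(im,x0,y0,w,h,s,n):
    cv2.imwrite(n,cv2.resize(im[y0:y0+h,x0:x0+w],None,fx=s,fy=s,interpolation=cv2.INTER_CUBIC))
z(a,330,215,160,120,5,"pics/sz.png")
z(b,365,165,130,90,6,"pics/tz.png")
E
```

```text
(no output)
```

View pics/sz.png

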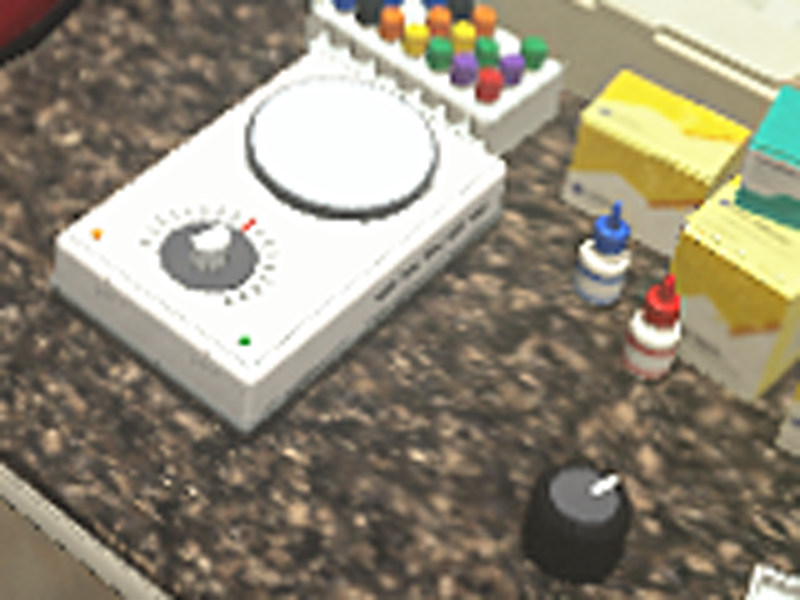

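View pics/tz.png

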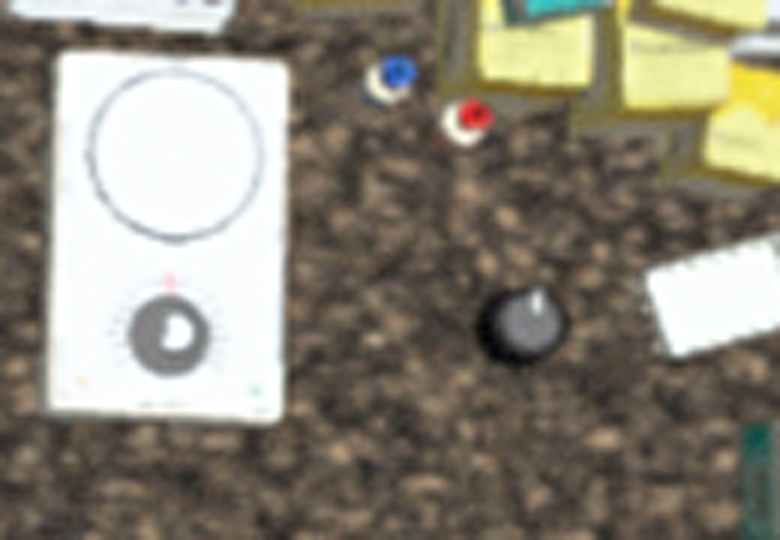

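```bash
cat > h.py <<'E'
import numpy as np,cv2
def ray(c,u,v):
    K=np.array([[c["fx"],0,c["cx"]],[0,c["fy"],c["cy"]],[0,0,1]])
    p=cv2.undistortPoints(np.array([[[u,v]]],float),K,np.array([c["k1"],0,0,0.]))[0,0]
    R=np.array(c["R"]);t=np.array(c["t"])
    return -R.T@t, R.T@np.array([p[0],p[1],1])
def onz(c,u,v,z):
    o,d=ray(c,u,v); return o+d*(z-o[2])/d[2]
def proj(c,X):
    q=np.array(c["R"])@np.array(X)+c["t"]; x=q[:2]/q[2]; x=x*(1+c["k1"]*(x@x))
    return np.array([c["fx"]*x[0]+c["cx"],c["fy"]*x[1]+c["cy"]])
def zs(x,y): return 330+(x+.5)/5-.5,215+(y+.5)/5-.5
def zt(x,y): return 365+(x+.5)/6-.5,165+(y+.5)/6-.5
E
python3 - <<'E'
from h import *
from workcell import robot
S=robot.capture("scene");T=robot.capture("top")
np.set_printoptions(precision=4,suppress=True)
for n,t,s,z in [("knobtop",(527,322),(585,493),.038),("ptr",(538,298),(607,484),.038),("disc",(168,335),(210,256),.05),("mark",(170,284),(249,225),.05),
 ("cFR",(283,422),(247,385),.05),("cFL",(43,412),(62,245),.05),("cRL",(58,52),(318,50),.05),("cRR",(290,62),(503,170),.05),("plate",(175,155),(343,143),.059)]:
    print(n,onz(T,*zt(*t),z)[:2],onz(S,*zs(*s),z)[:2])
E
```

```text
knobtop [ 0.4775 -0.3755] [ 0.4811 -0.3798]
ptr [ 0.4919 -0.3824] [ 0.4927 -0.3844]
disc [ 0.4628 -0.1624] [ 0.465  -0.1656]
mark [ 0.493  -0.1638] [ 0.496  -0.1662]
cFR [ 0.4136 -0.2285] [ 0.4128 -0.2322]
cFL [ 0.4158 -0.0894] [ 0.4176 -0.1063]
cRL [ 0.6315 -0.098 ] [ 0.6303 -0.108 ]
cRR [ 0.6287 -0.2361] [ 0.6222 -0.2379]
plate [ 0.5685 -0.1656] [ 0.5711 -0.1691]
```

```bash
python3 -m jog '[{"gripper":0.07,"dx":-0.22,"dy":-0.3},{"dx":-0.22,"dy":-0.3},{"dx":-0.22,"dy":-0.3},{"dx":-0.22,"dy":-0.3},{"dx":-0.22,"dy":-0.3},{"dx":-0.22,"dy":-0.3},{"dx":-0.22,"dy":-0.3},{"dx":-0.22,"dy":-0.3},{"dx":-0.22,"dy":-0.3}]'; python3 -c "
from workcell import robot
print(robot.state())"
```

```text
{'time': 0.2, 'joint_positions': array([ 1.29502734e+00,  1.26197753e-01, -4.02602379e-02,  1.40541633e+00,
       -7.02207655e-07,  1.57078424e+00]), 'dq': array([ 4.16696851e-04, -1.89967613e-03,  1.82897324e-03,  5.51186000e-04,
       -4.35398176e-06,  1.07877411e-03]), 'tau': array([-1.46139126e-03, -4.35788620e+01,  3.52843487e+01,  1.23375215e-02,
       -2.10458143e-04, -4.15016501e-06]), 'eef_pos': array([0.14287504, 0.50489551, 0.2307833 ]), 'orientation': array([ 1.37441987e-01,  9.90509672e-01, -5.33929451e-04, -7.37395495e-05]), 'force': array([-0.90395013,  0.05555219, -0.12389284]), 'torque': array([-0.00676798, -0.02795841,  0.04478679]), 'opening': 0.08540890899413715}schema error: expected keys gripper, dx, dy, dz, spin
```

```bash
python3 -m jog '[{"gripper":0.07,"dx":-0.22,"dy":-0.3,"dz":0,"spin":0},{"gripper":0.07,"dx":-0.22,"dy":-0.3,"dz":0,"spin":0},{"gripper":0.07,"dx":-0.22,"dy":-0.3,"dz":0,"spin":0},{"gripper":0.07,"dx":-0.22,"dy":-0.3,"dz":0,"spin":0},{"gripper":0.07,"dx":-0.22,"dy":-0.3,"dz":0,"spin":0},{"gripper":0.07,"dx":-0.22,"dy":-0.3,"dz":0,"spin":0},{"gripper":0.07,"dx":-0.22,"dy":-0.3,"dz":0,"spin":0},{"gripper":0.07,"dx":-0.22,"dy":-0.3,"dz":0,"spin":0},{"gripper":0.07,"dx":-0.22,"dy":-0.3,"dz":0,"spin":0}]'; python3 -c "
from workcell import robot
print(robot.state())"
```

```text
time: 0.95
eef_pos: [0.2728, 0.1546, 0.2314]
orientation: [0.137, 0.991, 0.0, 0.0]
force: [0.1, 0.8, -0.3]
opening: 0.0701
{'time': 0.95, 'joint_positions': array([ 5.15751924e-01, -2.76093719e-01, -4.06553178e-01,  1.43953797e+00,
       -2.47735290e-04,  7.90754711e-01]), 'dq': array([-1.42747268, -0.17794999, -0.12345624,  0.04630135,  0.00362983,
       -1.40853558]), 'tau': array([  9.81301636, -18.10273647,  34.99423027,   0.64918499,
         0.09016672,   1.49229985]), 'eef_pos': array([0.27278812, 0.15456892, 0.23139015]), 'orientation': array([1.37068559e-01, 9.90561475e-01, 1.44409892e-04, 3.92490347e-04]), 'force': array([ 0.12012023,  0.8012586 , -0.28838451]), 'torque': array([ 0.02819119, -0.0363144 ,  0.04238786]), 'opening': 0.07009825640803971}
```

```bash
python3 -m jog '[{"gripper":0.07,"dx":-0.343,"dy":-0.458,"dz":0,"spin":0},{"gripper":0.07,"dx":-0.343,"dy":-0.458,"dz":0,"spin":0},{"gripper":0.07,"dx":-0.343,"dy":-0.458,"dz":0,"spin":0},{"gripper":0.07,"dx":-0.343,"dy":-0.458,"dz":0,"spin":0},{"gripper":0.07,"dx":-0.343,"dy":-0.458,"dz":0,"spin":0},{"gripper":0.07,"dx":-0.343,"dy":-0.458,"dz":0,"spin":0},{"gripper":0.07,"dx":-0.343,"dy":-0.458,"dz":0,"spin":0},{"gripper":0.07,"dx":-0.343,"dy":-0.458,"dz":0,"spin":0},{"gripper":0.07,"dx":-0.343,"dy":-0.458,"dz":0,"spin":0},{"gripper":0.07,"dx":-0.343,"dy":-0.458,"dz":0,"spin":0}]'
```

```text
time: 1.78
eef_pos: [0.4225, -0.2347, 0.2312]
orientation: [0.138, 0.99, 0.0, 0.0]
force: [1.1, 0.3, -0.0]
opening: 0.0699
```

```bash
python3 -m jog '[{"gripper":0.07,"dx":-0.093,"dy":-0.122,"dz":0.1,"spin":0},{"gripper":0.07,"dx":-0.093,"dy":-0.122,"dz":0.1,"spin":0},{"gripper":0.07,"dx":-0.093,"dy":-0.122,"dz":0.1,"spin":0},{"gripper":0.07,"dx":-0.093,"dy":-0.122,"dz":0.1,"spin":0},{"gripper":0.07,"dx":-0.093,"dy":-0.122,"dz":0.1,"spin":0},{"gripper":0.07,"dx":-0.093,"dy":-0.122,"dz":0.1,"spin":0},{"gripper":0.07,"dx":-0.093,"dy":-0.122,"dz":0.1,"spin":0}]'
python3 - <<'E'
from workcell import robot
import cv2
print(robot.state()["eef_pos"],robot.state()["joint_positions"])
for n,(x0,y0,w,h,s) in {"scene":(370,200,160,140,4),"top":(365,150,150,110,5)}.items():
    c=robot.capture(n)["color"][:,:,::-1]; cv2.imwrite(f"pics/{n}1.png",cv2.resize(c[y0:y0+h,x0:x0+w],None,fx=s,fy=s,interpolation=2))
E
```

```text
time: 2.37
eef_pos: [0.4781, -0.3748, 0.1303]
orientation: [0.138, 0.99, 0.001, -0.001]
force: [-0.7, -0.8, -0.3]
opening: 0.0703
[ 0.47812817 -0.37480017  0.1302947 ] [-6.65000716e-01  3.00040077e-01 -4.39112737e-02  1.22968173e+00
  3.29102162e-04 -3.88364686e-01]
```

View pics/scene1.png

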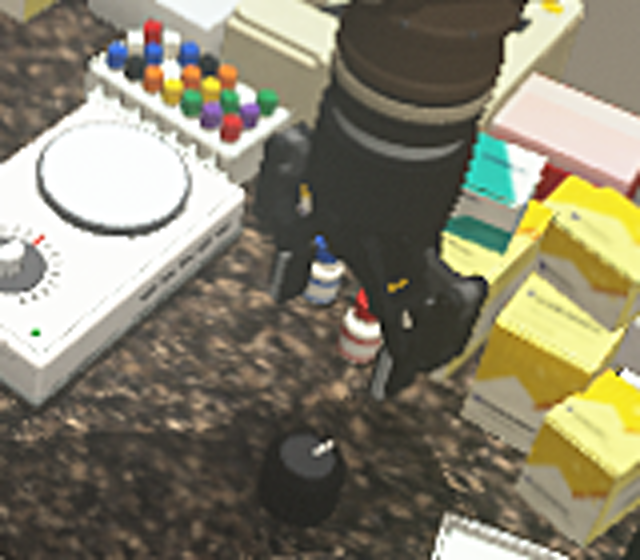

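View pics/top1.png

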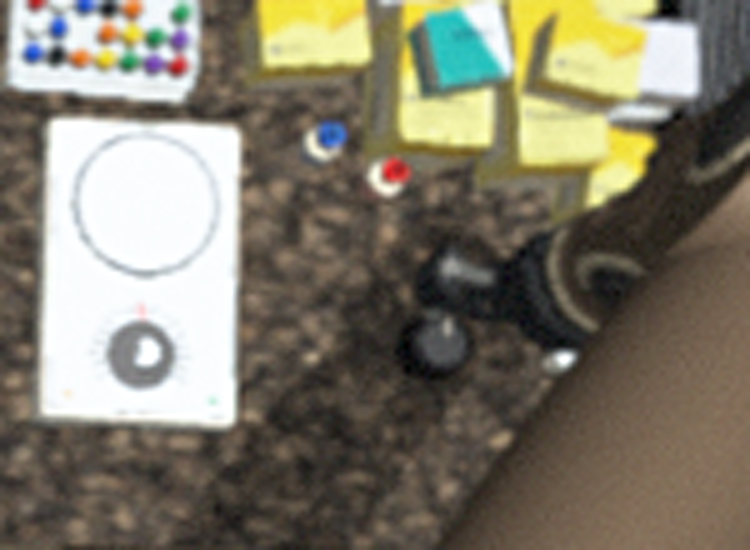

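```bash
python3 - <<'E'
from h import *
from workcell import robot
S=robot.capture("scene");T=robot.capture("top")
np.set_printoptions(precision=4,suppress=True)
p=robot.state()["eef_pos"];print(p)
y=np.array([.272,.962,0])
for dz in(0,.006):
  for s in(-1,0,1):
    q=proj(S,p+y*s*.037+[0,0,dz]); print(dz,s,(q-[370,200]+.5)*4-.5)
for k in [(.4775,-.3755),(.4811,-.3798),(.479,-.3775)]:
  print((proj(S,[*k,.038])-[370,200]+.5)*4-.5,(proj(T,[*k,.038])-[365,150]+.5)*5-.5)
E
```

```text
[ 0.479  -0.3742  0.1331]
0 -1 [376.0155 390.8157]
0 0 [328.0416 344.214 ]
0 1 [282.4554 299.9615]
0.006 -1 [378.3167 383.6093]
0.006 0 [330.0777 337.002 ]
0.006 1 [284.2503 292.7556]
[298.2377 453.7497] [439.1366 343.2327]
[307.9818 454.3314] [445.0884 338.3401]
[302.6056 454.1978] [441.9139 341.2011]
```

```bash
python3 -m jog '[{"gripper":0.07,"dx":-0.001,"dy":-0.003,"dz":0.04,"spin":0},{"gripper":0.07,"dx":-0.001,"dy":-0.003,"dz":0.07,"spin":0},{"gripper":0.07,"dx":-0.001,"dy":-0.003,"dz":0.09,"spin":0},{"gripper":0.07,"dx":-0.001,"dy":-0.003,"dz":0.105,"spin":0},{"gripper":0.07,"dx":-0.001,"dy":-0.003,"dz":0.115,"spin":0},{"gripper":0.07,"dx":-0.001,"dy":-0.003,"dz":0.12,"spin":0},{"gripper":0.07,"dx":-0.001,"dy":-0.003,"dz":0.123,"spin":0},{"gripper":0.07,"dx":-0.001,"dy":-0.003,"dz":0.123,"spin":0}]'
python3 - <<'E'
from workcell import robot
import cv2
for n,(x0,y0,w,h,s) in {"scene":(390,230,120,110,5),"top":(405,180,100,80,6)}.items():
    c=robot.capture(n)["color"][:,:,::-1]; cv2.imwrite(f"pics/{n}2.png",cv2.resize(c[y0:y0+h,x0:x0+w],None,fx=s,fy=s,interpolation=2))
    print(robot.state()["eef_pos"])
E
```

```text
time: 3.23
eef_pos: [0.4792, -0.3782, 0.009]
orientation: [0.137, 0.991, -0.0, 0.0]
force: [0.2, 0.1, -0.2]
opening: 0.0697
[ 0.4794243  -0.37840432  0.00938382]
[ 0.47953777 -0.37857229  0.00956019]
```

View pics/scene2.png

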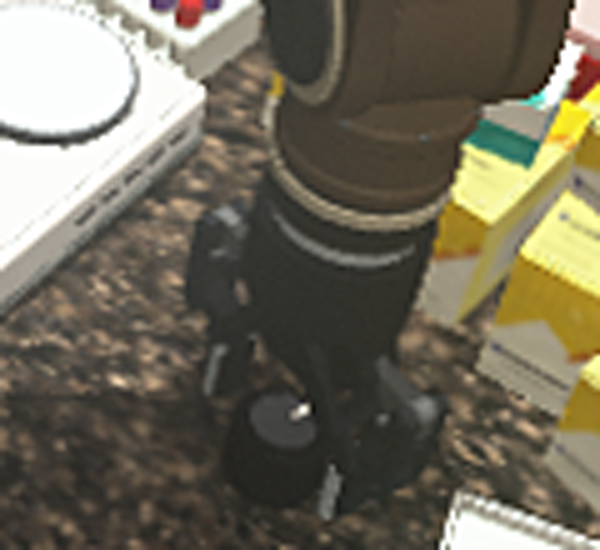

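View pics/top2.png

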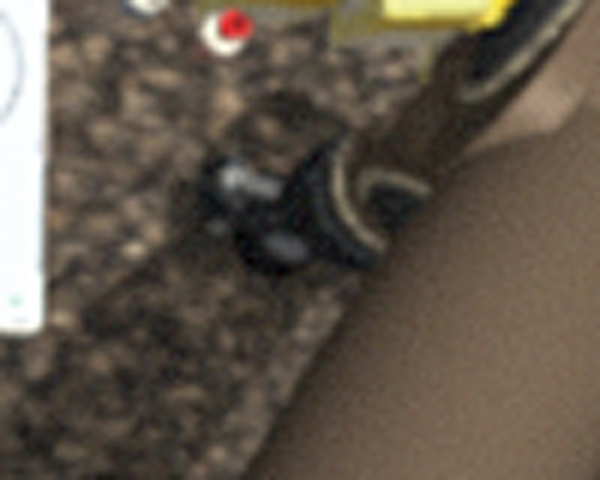

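```bash
python3 -m jog '[{"gripper":0.03,"dx":0,"dy":0,"dz":0,"spin":0},{"gripper":0.03,"dx":0,"dy":0,"dz":0,"spin":0},{"gripper":0.03,"dx":0,"dy":0,"dz":0,"spin":0},{"gripper":0.03,"dx":0,"dy":0,"dz":0,"spin":0},{"gripper":0.03,"dx":0,"dy":0,"dz":0,"spin":0},{"gripper":0.03,"dx":0,"dy":0,"dz":0,"spin":0}]' 20
python3 -c "
from workcell import robot
s=robot.state();print(s['eef_pos'],s['force'],s['torque'],s['joint_positions'])"
```

```text
time: 3.83
eef_pos: [0.4793, -0.3786, 0.0093]
orientation: [0.138, 0.991, -0.0, 0.001]
force: [-0.2, 0.8, 5.4]
opening: 0.0456
[ 0.47932857 -0.37858951  0.00927617] [-0.15858194  0.84043675  5.38969827] [0.1275889  0.16511815 0.03214663] [-6.68553070e-01  3.68576097e-01 -2.24639292e-01  9.76085228e-01
  8.75528857e-05 -3.92677831e-01]
```

```bash
python3 -m jog '[{"gripper":0.062,"dx":0,"dy":0,"dz":0,"spin":0},{"gripper":0.062,"dx":0,"dy":0,"dz":0,"spin":0},{"gripper":0.062,"dx":0,"dy":0,"dz":0,"spin":0},{"gripper":0.062,"dx":0,"dy":0,"dz":0,"spin":0.12},{"gripper":0.062,"dx":0,"dy":0,"dz":0,"spin":0.24},{"gripper":0.062,"dx":0,"dy":0,"dz":0,"spin":0.36},{"gripper":0.062,"dx":0,"dy":0,"dz":0,"spin":0.48},{"gripper":0.062,"dx":0,"dy":0,"dz":0,"spin":0.6},{"gripper":0.062,"dx":0,"dy":0,"dz":0,"spin":0.72},{"gripper":0.062,"dx":0,"dy":0,"dz":0,"spin":0.84}]' && python3 -m jog '[{"gripper":0.062,"dx":0,"dy":0,"dz":0,"spin":0.12},{"gripper":0.062,"dx":0,"dy":0,"dz":0,"spin":0.24},{"gripper":0.062,"dx":0,"dy":0,"dz":0,"spin":0.36},{"gripper":0.062,"dx":0,"dy":0,"dz":0,"spin":0.48},{"gripper":0.062,"dx":0,"dy":0,"dz":0,"spin":0.6},{"gripper":0.062,"dx":0,"dy":0,"dz":0,"spin":0.73},{"gripper":0.062,"dx":0,"dy":0,"dz":0,"spin":0.73},{"gripper":0.062,"dx":0,"dy":0,"dz":0,"spin":0.73}]'
```

```text
time: 4.67
eef_pos: [0.4787, -0.3781, 0.0079]
orientation: [0.532, 0.847, 0.0, -0.0]
force: [0.2, 0.3, -0.5]
opening: 0.062
time: 5.33
eef_pos: [0.4787, -0.3781, 0.008]
orientation: [0.796, 0.605, -0.0, -0.0]
force: [-0.7, 0.5, -0.7]
opening: 0.0621
```

```bash
python3 -m jog '[{"gripper":0.03,"dx":0,"dy":0,"dz":0,"spin":0},{"gripper":0.03,"dx":0,"dy":0,"dz":0,"spin":0},{"gripper":0.03,"dx":0,"dy":0,"dz":0,"spin":0},{"gripper":0.03,"dx":0,"dy":0,"dz":0,"spin":0},{"gripper":0.03,"dx":0,"dy":0,"dz":0,"spin":0}]' 20
python3 -c "
from workcell import robot
s=robot.state();print(s['eef_pos'],s['force'],s['torque'],s['joint_positions'])"
```

```text
time: 5.75
eef_pos: [0.4789, -0.3783, 0.0083]
orientation: [0.797, 0.604, -0.0, 0.0]
force: [-0.4, -0.0, 1.1]
opening: 0.0453
[ 0.47889305 -0.37825191  0.00828741] [-0.3639362  -0.03703217  1.10559103] [-0.02171842  0.01598614 -0.0214937 ] [-6.68494551e-01  3.69477931e-01 -2.25685449e-01  9.75567490e-01
 -5.03456805e-05  1.17674639e+00]
```

```bash
python3 -m jog '[{"gripper":0.03,"dx":0,"dy":0,"dz":0,"spin":0},{"gripper":0.03,"dx":0,"dy":0,"dz":0,"spin":0},{"gripper":0.03,"dx":0,"dy":0,"dz":-0.02,"spin":0},{"gripper":0.03,"dx":0,"dy":0,"dz":-0.05,"spin":0},{"gripper":0.03,"dx":0,"dy":0,"dz":-0.085,"spin":0},{"gripper":0.03,"dx":0.03,"dy":-0.01,"dz":-0.1,"spin":0},{"gripper":0.03,"dx":0.06,"dy":-0.021,"dz":-0.1,"spin":0},{"gripper":0.03,"dx":0.09,"dy":-0.032,"dz":-0.1,"spin":0},{"gripper":0.03,"dx":0.12,"dy":-0.043,"dz":-0.1,"spin":0},{"gripper":0.03,"dx":0.15,"dy":-0.054,"dz":-0.1,"spin":0}]' 40 && python3 -m jog '[{"gripper":0.03,"dx":0.025,"dy":-0.009,"dz":0,"spin":0},{"gripper":0.03,"dx":0.043,"dy":-0.015,"dz":0,"spin":0},{"gripper":0.03,"dx":0.0515,"dy":-0.0183,"dz":0,"spin":0},{"gripper":0.03,"dx":0.0515,"dy":-0.0183,"dz":0,"spin":0},{"gripper":0.03,"dx":0.0515,"dy":-0.0183,"dz":0,"spin":0},{"gripper":0.03,"dx":0.0515,"dy":-0.0183,"dz":0,"spin":0}]'
python3 - <<'E'
from workcell import robot
import cv2
for n,(x0,y0,w,h,s) in {"scene":(320,170,120,120,5),"top":(345,165,100,80,7)}.items():
    c=robot.capture(n)["color"][:,:,::-1]; cv2.imwrite(f"pics/{n}3.png",cv2.resize(c[y0:y0+h,x0:x0+w],None,fx=s,fy=s,interpolation=2))
    s=robot.state();print(s["eef_pos"],s["force"],s["torque"])
E
```

```text
time: 6.58
eef_pos: [0.4671, -0.2178, 0.1083]
orientation: [0.797, 0.603, 0.0, -0.0]
force: [0.3, -0.2, -1.0]
opening: 0.0447
time: 7.08
eef_pos: [0.4643, -0.1656, 0.1083]
orientation: [0.798, 0.603, -0.0, 0.0]
force: [-0.3, -0.1, -0.4]
opening: 0.045
[ 0.46422649 -0.16571227  0.10824953] [-0.93612077  0.05265405 -0.53813644] [-0.07374368  0.0297985  -0.06059091]
[ 0.46412141 -0.1657391   0.10817101] [-0.88094562  0.73029337 -0.75850417] [ 0.01028189 -0.02590684  0.0088041 ]
```

View pics/scene3.png

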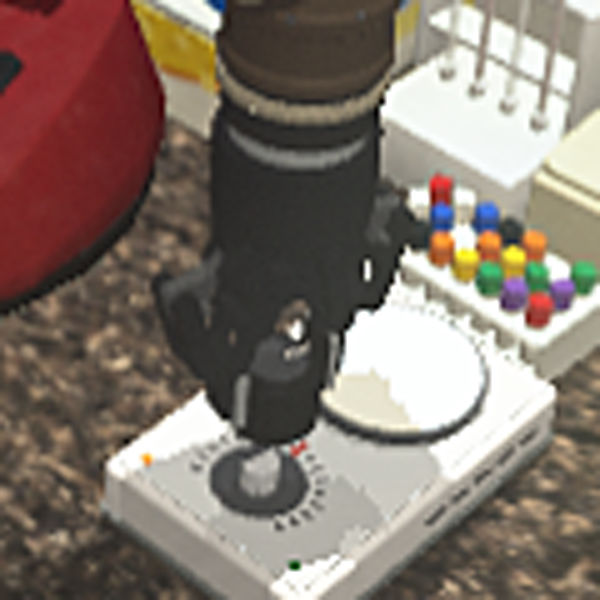

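View pics/top3.png

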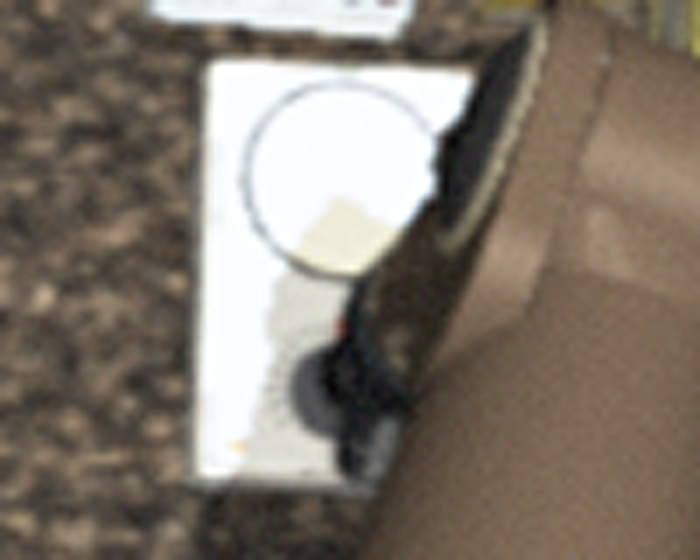

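```bash
python3 - <<'E'
from h import *
from workcell import robot
S=robot.capture("scene");s=robot.state();p=s["eef_pos"];print(p)
f=lambda X:(proj(S,X)-[320,170]+.5)*5-.5
for z in(.1,.138):
  print(z,f([p[0],p[1],z]), [f([p[0]+.023*np.cos(a),p[1]+.023*np.sin(a),z]) .round(0).tolist() for a in np.arange(8)*np.pi/4])
# dial disc fit: dark grey threshold
g=cv2.cvtColor(S["color"],cv2.COLOR_RGB2GRAY)
print(g[255:280,358:386])
for q in [(.4627,-.164),(.4641,-.1651)]: print(f([*q,.05]),f([*q,.066]))
E
```

```text
[ 0.46409257 -0.16565589  0.10813386]
0.1 [265.28424328 413.1490842 ] [[295.0, 390.0], [261.0, 381.0], [230.0, 390.0], [219.0, 414.0], [235.0, 437.0], [270.0, 447.0], [302.0, 437.0], [312.0, 413.0]]
0.138 [270.39845248 357.9576125 ] [[300.0, 335.0], [266.0, 326.0], [234.0, 335.0], [223.0, 358.0], [240.0, 382.0], [275.0, 391.0], [308.0, 381.0], [318.0, 358.0]]
[[253 253 253 253 254 255 255 255 147  81  87  47  45  49  51  48  50  50
   50  52  51  50  50  41  46 206 209 166]
 [253 253 254 254 255 255 255 255 198  67  29  40  46  49  49  49  50  49
   51  49  51  47  39  27 127 214 208 200]
 [255 255 255 255 243 241 216 198 213 104  87  59  40  45  47  48  48  48
   49  43  43  37  91 184 197 205 202 202]
 [241 237 241 217 196 198 166 166 211 195 173 169  93  49  43  44  42  41
   37  32  97  95 133 190 208 200 199 199]
 [198 193 196 168 135 162 207 199 174 142 122 126  91  69  66  63  73  53
  162 199 145  93  98 163 205 200 199 199]
 [197 167 166 203 178 193 173 141 101  69  72  71  71  67 111 168 173  99
  121 160 130 108 186 198 207 203 199 198]
 [202 188 148 165 211 177 103  71  7
[... 1599 characters left out ...]
7]
 [195 205 198 182 170 184 176 175 175 177 177 178 180 178 180 181 187  81
  107 185 164 162 181 179 179 177 177 178]
 [163 183 203 186 181 171 183 176 176 176 176 176 177 176 177 176 180 161
  162 181 179 179 179 177 175 176 177 176]
 [138 149 175 181 183 181 141 174 174 175 176 175 175 175 175 176 177 179
  178 178 178 177 177 176 176 177 178 176]
 [135 136 143 159 175 185 170 183 169 183 173 175 175 175 176 175 177 177
  177 178 176 176 175 176 176 177 176 176]
 [139 137 136 137 149 170 185 186 183 167 215 177 175 176 175 175 176 176
  176 175 176 177 176 177 176 175 177 176]]
[254.63245599 481.76829181] [256.60537231 460.18254888]
[258.04574827 481.43364918] [260.05063765 459.847755  ]
```

```bash
python3 - <<'E'
from h import *
from workcell import robot
S=robot.capture("scene");p=robot.state()["eef_pos"]
x0,y0,w,h,k=350,220,55,55,11
im=cv2.resize(S["color"][y0:y0+h,x0:x0+w,::-1],None,fx=k,fy=k,interpolation=2)
im=cv2.convertScaleAbs(im,alpha=1.6,beta=10)
f=lambda X:(proj(S,X)-[x0,y0]+.5)*k-.5
def circ(cx,cy,z,r,col):
  pts=np.array([f([cx+r*np.cos(a),cy+r*np.sin(a),z]) for a in np.linspace(0,2*np.pi,60)]).astype(int)
  cv2.polylines(im,[pts],True,col,1)
circ(p[0],p[1],.1,.023,(0,255,255));circ(p[0],p[1],.138,.020,(0,255,0))
circ(.4634,-.1646,.05,.0245,(255,0,255));circ(.4634,-.1646,.066,.01,(255,0,0))
cv2.imwrite("pics/z4.png",im)
E
```

```text
(no output)
```

View pics/z4.png

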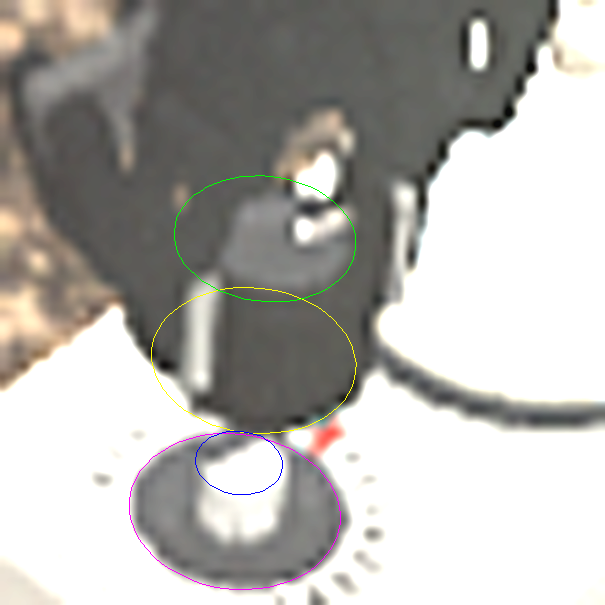

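```bash
cat > fit.py <<'E'
from h import *
from scipy.optimize import least_squares
from scipy.ndimage import map_coordinates
def edgecircle(c,img,x,y,z,r,dark_inside=True,rr=.006,skip=None,verbose=0):
    """find radial edges around circle on plane z, fit circle"""
    g=cv2.cvtColor(img,cv2.COLOR_BGR2GRAY).astype(float)
    P=[]
    rad=np.arange(r-rr,r+rr,.0002)
    for a in np.linspace(-np.pi,np.pi,90,endpoint=False):
        if skip and skip(a): continue
        uv=np.array([proj(c,[x+q*np.cos(a),y+q*np.sin(a),z]) for q in rad])
        v=map_coordinates(g,[uv[:,1],uv[:,0]],order=1)
        v=np.convolve(v,np.ones(5)/5,'same'); d=np.diff(v)[5:-5]
        if not dark_inside:d=-d
        i=d.argmax(); 
        if d[i]*5>1.0: P.append([x+rad[i+6]*np.cos(a),y+rad[i+6]*np.sin(a),a,rad[i+6]])
    P=np.array(P)
    s=least_squares(lambda t:np.hypot(P[:,0]-t[0],P[:,1]-t[1])-t[2],[x,y,r],loss='soft_l1',f_scale=.0005)
    return s.x,np.abs(s.fun).mean(),len(P)
E
python3 - <<'E'
from fit import *
from workcell import robot
S=robot.capture("scene");T=robot.capture("top")
s0=cv2.imread("pics/scene0.png");t0=cv2.imread("pics/top0.png")
s1=cv2.cvtColor(S["color"],4);
np.set_printoptions(precision=4,suppress=True)
x,y=.4634,-.1646
for i in range(2):
  for n,c,im in(("S0",S,s0),("S1",S,s1),("T0",T,t0)):
    sk=(lambda a:-1.2<a<1.4) if n=="S1" else None
    print(n,"dial",edgecircle(c,im,x,y,.05,.0245,skip=sk))
for n,c,im in(("S",S,s0),("T",T,t0)):
    print(n,"knobtop",[edgecircle(c,im,.479,-.378,.038,r,dark_inside=False,rr=.004) for r in(.015,.018,.021)])
    print(n,"plate",edgecircle(c,im,.57,-.168,.059,.052))
    pass
E
```

```text
S0 dial (array([ 0.4646, -0.1649,  0.025 ]), np.float64(0.0007918341627798175), 90)
S1 dial (array([ 0.4642, -0.1647,  0.0253]), np.float64(0.000586288659402727), 52)
T0 dial (array([ 0.4625, -0.1626,  0.0239]), np.float64(0.0005380285438106858), 90)
S0 dial (array([ 0.4646, -0.1649,  0.025 ]), np.float64(0.0007918341627798175), 90)
S1 dial (array([ 0.4642, -0.1647,  0.0253]), np.float64(0.000586288659402727), 52)
T0 dial (array([ 0.4625, -0.1626,  0.0239]), np.float64(0.0005380285438106858), 90)
S knobtop [(array([ 0.4795, -0.3799,  0.0152]), np.float64(0.0006927212578851989), 90), (array([ 0.4797, -0.379 ,  0.0161]), np.float64(0.0006124328009228162), 90), (array([ 0.4794, -0.377 ,  0.0191]), np.float64(0.0011050047377534746), 77)]
S plate (array([ 0.5689, -0.1693,  0.0537]), np.float64(0.0013370902948764787), 88)
T knobtop [(array([ 0.4783, -0.377 ,  0.0163]), np.float64(0.0008061888245586681), 90), (array([ 0.4783, -0.377 ,  0.0166]), np.float64(0.0008126591340152356), 90), (array([ 0.479 , -0.3779,  0.0183]), np.float64(0.00039066447822220634), 85)]
T plate (array([ 0.569 , -0.1655,  0.0526]), np.float64(0.0007443031758421191), 89)
```

```bash
python3 -m jog '[{"gripper":0.03,"dx":0.0017,"dy":-0.0013,"dz":0.01,"spin":0},{"gripper":0.03,"dx":0.0017,"dy":-0.0013,"dz":0.02,"spin":0},{"gripper":0.03,"dx":0.0017,"dy":-0.0013,"dz":0.025,"spin":0},{"gripper":0.03,"dx":0.0017,"dy":-0.0013,"dz":0.028,"spin":0},{"gripper":0.03,"dx":0.0017,"dy":-0.0013,"dz":0.029,"spin":0},{"gripper":0.03,"dx":0.0017,"dy":-0.0013,"dz":0.03,"spin":0},{"gripper":0.03,"dx":0.0017,"dy":-0.0013,"dz":0.03,"spin":0}]'
python3 - <<'E'
from workcell import robot
import cv2
for n,(x0,y0,w,h,s) in {"scene":(345,215,60,60,10)}.items():
    c=robot.capture(n)["color"][:,:,::-1]; cv2.imwrite(f"pics/{n}5.png",cv2.convertScaleAbs(cv2.resize(c[y0:y0+h,x0:x0+w],None,fx=s,fy=s,interpolation=2),alpha=1.6,beta=10))
    for i in range(4):
      robot.capture(n);s=robot.state();print(s["eef_pos"],s["force"],s["torque"])
E
```

```text
time: 7.97
eef_pos: [0.4633, -0.1626, 0.0783]
orientation: [0.797, 0.604, -0.0, -0.0]
force: [0.2, 0.7, 1.0]
opening: 0.0449
[ 0.4634479  -0.16273053  0.07857999] [ 0.29108978 -0.79617959 -0.56923294] [0.01473481 0.02457286 0.03468468]
[ 0.46346998 -0.16273788  0.0786162 ] [ 0.55613679  0.01901257 -0.01370075] [ 0.04767057 -0.007766   -0.00016262]
[ 0.46346141 -0.16275614  0.07863513] [-0.03937601 -0.6269994  -0.9062026 ] [ 0.01607875 -0.01907689  0.00368125]
[ 0.46342813 -0.16274898  0.07860062] [ 0.04555758  0.77070056 -0.62978166] [-0.01130111  0.03225053 -0.02190218]
```

View pics/scene5.png

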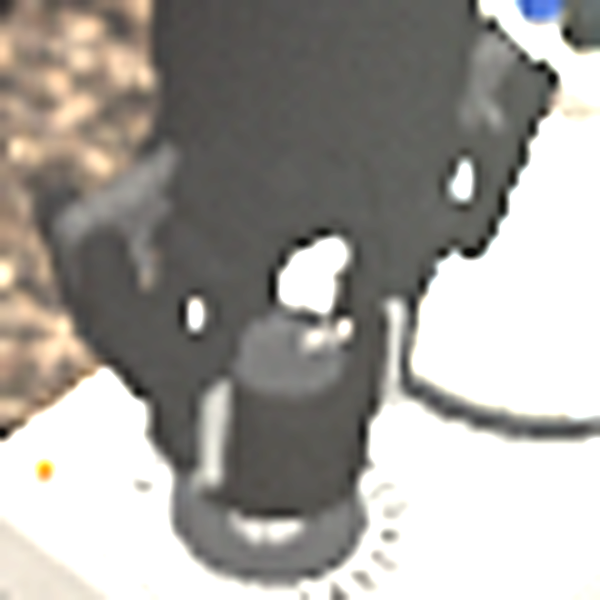

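```bash
python3 - <<'E'
from fit import *
from workcell import robot
S=robot.capture("scene")
s1=cv2.cvtColor(S["color"],4)
g=cv2.cvtColor(s1,6)
print(g[254:275,360:386])
np.set_printoptions(precision=4,suppress=True)
for z in (.0695,.0703,.071):
  for lo,hi in((-2.6,-.8),(-2.4,-.6),(-2.2,-.9)):
    for x,y in((.4634,-.1637),(.465,-.165)):
      print(z,lo,hi,edgecircle(S,s1,x,y,z,.023,skip=lambda a:not lo<a<hi,rr=.005))
print(edgecircle(S,s1,.4645,-.1648,.05,.025,skip=lambda a:not -2.9<a<-.2))
E
```

```text
[[ 40  47  47  50  45  72 113 132  49  46  51  57  60  61  60  59  59  53
   49  50  51  48  38 103 144  96]
 [ 39  44  47  48  41 100 134 112  47  43  45  48  49  48  51  50  49  48
   51  52  49  44  28 130 144 168]
 [ 38  42  46  48  39 105 134 111  47  44  47  50  52  51  51  50  51  49
   49  51  47  36 137 199 193 203]
 [ 36  41  46  47  42 105 133 112  47  44  47  46  48  51  50  49  48  49
   49  50  47  31 161 213 204 203]
 [ 36  36  45  47  51 110 135  96  43  43  46  46  47  48  50  48  47  49
   48  48  45  26 206 208 200 200]
 [106  40  43  47  53 111 136  86  42  44  46  46  47  47  49  47  47  48
   50  49  42  23 222 205 199 200]
 [151  99  42  43  49 110 137  71  41  43  47  47  46  46  47  50  48  50
   48  47  41  48 222 206 199 200]
 [160 150  69  36  59 112 138  64  42  44  46  45  48  47  49  46  48  48
   49  47  41  58 144 205 201 201]
 [196 206 137  65  96 120 150  65  41  45  46  47  47  47  51  48  48  47
   49  45  34 144 192 212 207 204]
 [167 217 115  74  97  90  90  48  44  44  46  47  46  47  48  48  48  50
   48  43  60 193 167 135 151 185]
 [188 193 
[... 2227 characters left out ...]
array([ 0.4668, -0.1679,  0.02  ]), np.float64(0.0006578130788561072), 19)
0.071 -2.6 -0.8 (array([ 0.4659, -0.1628,  0.025 ]), np.float64(0.000659326802818909), 26)
0.071 -2.6 -0.8 (array([ 0.4661, -0.1649,  0.023 ]), np.float64(0.0007089681725133058), 26)
0.071 -2.4 -0.6 (array([ 0.4663, -0.1628,  0.025 ]), np.float64(0.0006199514144515061), 26)
0.071 -2.4 -0.6 (array([ 0.4667, -0.1648,  0.0231]), np.float64(0.0006783666929720875), 26)
0.071 -2.2 -0.9 (array([ 0.4663, -0.1682,  0.02  ]), np.float64(0.000489078600832341), 19)
0.071 -2.2 -0.9 (array([ 0.4662, -0.1684,  0.0198]), np.float64(0.0005721485581355344), 19)
(array([ 0.4651, -0.1637,  0.0264]), np.float64(0.0008187433443494261), 39)
```

```bash
python3 - <<'E'
from h import *
from workcell import robot
S=robot.capture("scene");p=robot.state()["eef_pos"];print(p)
x0,y0,w,h,k=355,225,40,50,14
im=cv2.resize(S["color"][y0:y0+h,x0:x0+w,::-1],None,fx=k,fy=k,interpolation=2)
im=cv2.convertScaleAbs(im,alpha=1.9,beta=10)
f=lambda X:(proj(S,X)-[x0,y0]+.5)*k-.5
def circ(cx,cy,z,r,col):
  pts=np.array([f([cx+r*np.cos(a),cy+r*np.sin(a),z]) for a in np.linspace(0,2*np.pi,60)]).astype(int)
  cv2.polylines(im,[pts],True,col,1)
b=p[2]-.0083
circ(p[0],p[1],b,.023,(0,255,255));circ(p[0],p[1],b+.038,.0163,(0,255,0))
circ(p[0],p[1],b+.038,.02,(0,255,0))
circ(.4645,-.1648,.05,.025,(255,0,255));circ(.4645,-.1648,.066,.01,(255,0,0))
cv2.imwrite("pics/z6.png",im)
E
```

```text
[ 0.46335508 -0.16272017  0.07851129]
```

View pics/z6.png

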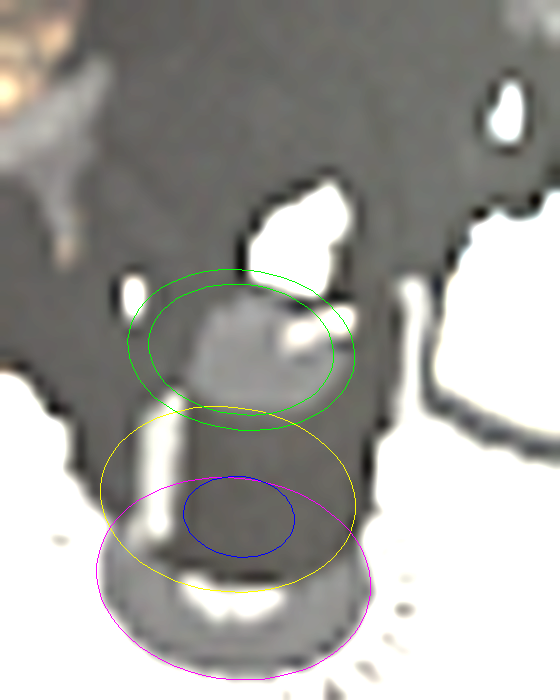

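```bash
python3 -m jog '[{"gripper":0.03,"dx":-0.0007,"dy":-0.0002,"dz":0.001,"spin":0},{"gripper":0.03,"dx":-0.0007,"dy":-0.0002,"dz":0.002,"spin":0},{"gripper":0.03,"dx":-0.0007,"dy":-0.0002,"dz":0.003,"spin":0},{"gripper":0.03,"dx":-0.0007,"dy":-0.0002,"dz":0.003,"spin":0},{"gripper":0.03,"dx":-0.0007,"dy":-0.0002,"dz":0.003,"spin":0}]'
for i in 1 2 ; do :; done
python3 -m jog '[{"gripper":0.03,"dx":0,"dy":0,"dz":0.0003,"spin":0},{"gripper":0.03,"dx":0,"dy":0,"dz":0.0005,"spin":0}]'
```

```text
time: 8.73
eef_pos: [0.4627, -0.1632, 0.0752]
orientation: [0.797, 0.603, -0.0, -0.0]
force: [0.5, -0.4, -1.1]
opening: 0.0448
time: 8.9
eef_pos: [0.4629, -0.1633, 0.0748]
orientation: [0.797, 0.604, 0.0, 0.0]
force: [-0.4, 0.1, -0.6]
opening: 0.0452
```

```bash
python3 -m jog '[{"gripper":0.03,"dx":0,"dy":0,"dz":0.0003,"spin":0},{"gripper":0.03,"dx":0,"dy":0,"dz":0.0005,"spin":0}]'
```

```text
time: 9.07
eef_pos: [0.4629, -0.1633, 0.0743]
orientation: [0.797, 0.604, 0.0, 0.0]
force: [-0.3, 1.2, 1.5]
opening: 0.0449
```

```bash
python3 -m jog '[{"gripper":0.03,"dx":0,"dy":0,"dz":0.0003,"spin":0},{"gripper":0.03,"dx":0,"dy":0,"dz":0.0005,"spin":0}]'
```

```text
time: 9.23
eef_pos: [0.4629, -0.1633, 0.0742]
orientation: [0.797, 0.604, 0.0, 0.0]
force: [-0.5, 1.0, 4.7]
opening: 0.0449
```

```bash
python3 -m jog '[{"gripper":0.03,"dx":0,"dy":0,"dz":0.0001,"spin":-0.04},{"gripper":0.03,"dx":0,"dy":0,"dz":0.0001,"spin":-0.08},{"gripper":0.03,"dx":0,"dy":0,"dz":0.0001,"spin":-0.12},{"gripper":0.03,"dx":0,"dy":0,"dz":0.0001,"spin":-0.16},{"gripper":0.03,"dx":0,"dy":0,"dz":0.0001,"spin":-0.2},{"gripper":0.03,"dx":0,"dy":0,"dz":0.0001,"spin":-0.24}]'; python3 -c "
from workcell import robot
s=robot.state();print(s['eef_pos'],s['force'],s['torque'])"
```

```text
time: 9.73
eef_pos: [0.4633, -0.1637, 0.0742]
orientation: [0.719, 0.695, 0.0, 0.001]
force: [-0.5, -1.1, 3.3]
opening: 0.0446
[ 0.46326229 -0.16371091  0.07424534] [-0.51277311 -1.05962015  3.31685658] [-0.17839277  0.10451644  0.03649236]
```

```bash
python3 -m jog '[{"gripper":0.03,"dx":0,"dy":0,"dz":0.0002,"spin":-0.03},{"gripper":0.03,"dx":0,"dy":0,"dz":0.0002,"spin":-0.06},{"gripper":0.03,"dx":0,"dy":0,"dz":0.0002,"spin":-0.09},{"gripper":0.03,"dx":0,"dy":0,"dz":0.0002,"spin":-0.12},{"gripper":0.03,"dx":0,"dy":0,"dz":0.0002,"spin":-0.15},{"gripper":0.03,"dx":0,"dy":0,"dz":0.0002,"spin":-0.18},{"gripper":0.03,"dx":0,"dy":0,"dz":0.0002,"spin":-0.21},{"gripper":0.03,"dx":0,"dy":0,"dz":0.0002,"spin":-0.24}]'; python3 -c "
from workcell import robot
s=robot.state();print(s['eef_pos'],s['force'],s['torque'])"
```

```text
time: 10.4
eef_pos: [0.4635, -0.1638, 0.0742]
orientation: [0.631, 0.776, 0.0, 0.001]
force: [-0.4, -0.1, 3.7]
opening: 0.0449
[ 0.46349259 -0.16382572  0.07423183] [-0.37354539 -0.1409061   3.69269716] [-0.22259549  0.06611037  0.01034876]
```

```bash
python3 -m jog '[{"gripper":0.03,"dx":0,"dy":0,"dz":0.0002,"spin":-0.03},{"gripper":0.03,"dx":0,"dy":0,"dz":0.0002,"spin":-0.06},{"gripper":0.03,"dx":0,"dy":0,"dz":0.0002,"spin":-0.09},{"gripper":0.03,"dx":0,"dy":0,"dz":0.0002,"spin":-0.12},{"gripper":0.03,"dx":0,"dy":0,"dz":0.0002,"spin":-0.15},{"gripper":0.03,"dx":0,"dy":0,"dz":0.0002,"spin":-0.18},{"gripper":0.03,"dx":0,"dy":0,"dz":0.0002,"spin":-0.21},{"gripper":0.03,"dx":0,"dy":0,"dz":0.0002,"spin":-0.24}]'; python3 -c "
from workcell import robot
s=robot.state();print(s['eef_pos'],s['force'],s['torque'])"
```

```text
time: 11.07
eef_pos: [0.4636, -0.1638, 0.0742]
orientation: [0.533, 0.846, -0.0, 0.001]
force: [-0.1, -0.8, 4.5]
opening: 0.0448
[ 0.46363572 -0.16383436  0.07416529] [-0.12743265 -0.84931483  4.5164062 ] [-0.23958992  0.0034559  -0.00877351]
```

```bash
python3 -m jog '[{"gripper":0.03,"dx":0,"dy":0,"dz":0,"spin":-0.03},{"gripper":0.03,"dx":0,"dy":0,"dz":0,"spin":-0.06},{"gripper":0.03,"dx":0,"dy":0,"dz":0,"spin":-0.09},{"gripper":0.03,"dx":0,"dy":0,"dz":0,"spin":-0.12},{"gripper":0.03,"dx":0,"dy":0,"dz":0,"spin":-0.15},{"gripper":0.03,"dx":0,"dy":0,"dz":0,"spin":-0.18}]'; python3 -c "
from workcell import robot
s=robot.state();print(s['eef_pos'],s['force'],s['torque'])"
```

```text
time: 11.57
eef_pos: [0.4637, -0.1638, 0.0742]
orientation: [0.455, 0.891, -0.0, 0.001]
force: [0.9, -0.7, 3.7]
opening: 0.0446
[ 0.46366702 -0.16380938  0.07416815] [ 0.94258521 -0.73615833  3.70879116] [-0.14835212 -0.05160159 -0.00944868]
```

```bash
python3 -m jog '[{"gripper":0.03,"dx":0,"dy":0,"dz":0.0001,"spin":-0.03},{"gripper":0.03,"dx":0,"dy":0,"dz":0.0001,"spin":-0.06},{"gripper":0.03,"dx":0,"dy":0,"dz":0.0001,"spin":-0.09},{"gripper":0.03,"dx":0,"dy":0,"dz":0.0001,"spin":-0.12},{"gripper":0.03,"dx":0,"dy":0,"dz":0.0001,"spin":-0.15},{"gripper":0.03,"dx":0,"dy":0,"dz":0.0001,"spin":-0.18},{"gripper":0.03,"dx":0,"dy":0,"dz":0.0001,"spin":-0.21},{"gripper":0.03,"dx":0,"dy":0,"dz":0.0001,"spin":-0.24}]'; python3 -c "
from workcell import robot
s=robot.state();print(s['eef_pos'],s['force'],s['torque'])"
```

```text
time: 12.23
eef_pos: [0.4638, -0.1638, 0.0741]
orientation: [0.345, 0.939, -0.0, 0.001]
force: [0.1, -0.6, 5.1]
opening: 0.0448
[ 0.46375235 -0.16378182  0.07410764] [ 0.05748274 -0.5626777   5.11628927] [-0.14404982 -0.00961447  0.01640638]
```

```bash
python3 -m jog '[{"gripper":0.03,"dx":0,"dy":0,"dz":0.0001,"spin":-0.03},{"gripper":0.03,"dx":0,"dy":0,"dz":0.0001,"spin":-0.06},{"gripper":0.03,"dx":0,"dy":0,"dz":0.0001,"spin":-0.09},{"gripper":0.03,"dx":0,"dy":0,"dz":0.0001,"spin":-0.12},{"gripper":0.03,"dx":0,"dy":0,"dz":0.0001,"spin":-0.15},{"gripper":0.03,"dx":0,"dy":0,"dz":0.0001,"spin":-0.18}]'; python3 -c "
from workcell import robot
s=robot.state();print(s['eef_pos'],s['force'],s['torque'])"
```

```text
time: 12.73
eef_pos: [0.4638, -0.1637, 0.074]
orientation: [0.259, 0.966, -0.0, 0.001]
force: [1.2, -1.1, 4.4]
opening: 0.0449
[ 0.46376763 -0.16373331  0.07403847] [ 1.17435692 -1.06742623  4.38113569] [-0.05264169 -0.06392344 -0.05677824]
```

```bash
python3 -m jog '[{"gripper":0.03,"dx":0,"dy":0,"dz":0.0001,"spin":-0.03},{"gripper":0.03,"dx":0,"dy":0,"dz":0.0001,"spin":-0.06},{"gripper":0.03,"dx":0,"dy":0,"dz":0.0001,"spin":-0.09},{"gripper":0.03,"dx":0,"dy":0,"dz":0.0001,"spin":-0.12},{"gripper":0.03,"dx":0,"dy":0,"dz":0.0001,"spin":-0.15},{"gripper":0.03,"dx":0,"dy":0,"dz":0.0001,"spin":-0.18}]'; python3 -c "
from workcell import robot
s=robot.state();print(s['eef_pos'],s['force'],s['torque'])"
```

```text
time: 13.23
eef_pos: [0.4638, -0.1636, 0.0739]
orientation: [0.171, 0.985, -0.0, 0.001]
force: [0.2, -0.1, 4.3]
opening: 0.0449
[ 0.46378418 -0.1636413   0.07389747] [ 0.2091527  -0.06521889  4.30793749] [-0.05208555 -0.02655959  0.00632715]
```

```bash
python3 -m jog '[{"gripper":0.03,"dx":0,"dy":0,"dz":0.0001,"spin":-0.025},{"gripper":0.03,"dx":0,"dy":0,"dz":0.0001,"spin":-0.05},{"gripper":0.03,"dx":0,"dy":0,"dz":0.0001,"spin":-0.075},{"gripper":0.03,"dx":0,"dy":0,"dz":0.0001,"spin":-0.1}]'; python3 -c "
from workcell import robot
s=robot.state();print(s['eef_pos'],s['force'],s['torque'])"
```

```text
time: 13.57
eef_pos: [0.4632, -0.1632, 0.0731]
orientation: [0.122, 0.993, 0.0, 0.0]
force: [-0.1, 0.3, -0.7]
opening: 0.0451
[ 0.4631847  -0.16320595  0.07312668] [-0.07730369  0.30671961 -0.66876705] [ 0.14585363 -0.04382813 -0.0382882 ]
```

```bash
python3 -m jog '[{"gripper":0.03,"dx":0,"dy":0,"dz":0.0005,"spin":0},{"gripper":0.03,"dx":0,"dy":0,"dz":0.001,"spin":0},{"gripper":0.03,"dx":0,"dy":0,"dz":0.001,"spin":0}]'; python3 -c "
from workcell import robot
s=robot.state();print(s['eef_pos'],s['force'],s['torque'])"
```

```text
time: 13.82
eef_pos: [0.4627, -0.163, 0.0715]
orientation: [0.123, 0.992, 0.0, -0.0]
force: [0.6, 1.3, -1.4]
opening: 0.045
[ 0.46270231 -0.1629792   0.07153934] [ 0.58954093  1.34580539 -1.39433863] [ 0.30928472 -0.17687854  0.02125049]
```

```bash
python3 -m jog '[{"gripper":0.03,"dx":0,"dy":0,"dz":0.0008,"spin":0},{"gripper":0.03,"dx":0,"dy":0,"dz":0.0016,"spin":0},{"gripper":0.03,"dx":0,"dy":0,"dz":0.0024,"spin":0}]'; python3 -c "
from workcell import robot
s=robot.state();print(s['eef_pos'],s['force'],s['torque'])"
```

```text
time: 14.07
eef_pos: [0.4629, -0.163, 0.0694]
orientation: [0.123, 0.992, 0.0, 0.0]
force: [1.3, 3.1, 1.9]
opening: 0.0449
[ 0.462878   -0.16300422  0.06938763] [1.27988576 3.05927107 1.89647508] [ 0.5812778  -0.14670618  0.03528666]
```

```bash
python3 -m jog '[{"gripper":0.03,"dx":0,"dy":0,"dz":0.0008,"spin":0},{"gripper":0.03,"dx":0,"dy":0,"dz":0.0016,"spin":0},{"gripper":0.03,"dx":0,"dy":0,"dz":0.0024,"spin":0}]'; python3 -c "
from workcell import robot
s=robot.state();print(s['eef_pos'],s['force'],s['torque'])"
```

```text
time: 14.32
eef_pos: [0.4629, -0.1631, 0.0671]
orientation: [0.123, 0.992, 0.0, 0.0]
force: [1.0, 3.3, 1.8]
opening: 0.0448
[ 0.46294789 -0.1630511   0.06708129] [0.95804333 3.31244518 1.83144649] [ 0.84784365 -0.27894473  0.02330998]
```

```bash
python3 -m jog '[{"gripper":0.03,"dx":0,"dy":0.0003,"dz":0.001,"spin":0},{"gripper":0.03,"dx":0,"dy":0.0004,"dz":0.002,"spin":0},{"gripper":0.03,"dx":0,"dy":0.0004,"dz":0.003,"spin":0},{"gripper":0.03,"dx":0,"dy":0.0004,"dz":0.004,"spin":0},{"gripper":0.03,"dx":0,"dy":0.0004,"dz":0.005,"spin":0}]'; python3 -c "
from workcell import robot
s=robot.state();print(s['eef_pos'],s['force'],s['torque'])"
```

```text
time: 14.73
eef_pos: [0.4629, -0.1629, 0.062]
orientation: [0.123, 0.992, -0.0, -0.0]
force: [0.5, 2.2, 0.9]
opening: 0.0448
[ 0.46289039 -0.16293066  0.06196736] [0.50384829 2.23818845 0.94087389] [ 0.59629307 -0.17883341  0.01580596]
```

```bash
python3 -m jog '[{"gripper":0.03,"dx":0,"dy":0.0002,"dz":0.0007,"spin":0},{"gripper":0.03,"dx":0,"dy":0.0003,"dz":0.0014,"spin":0},{"gripper":0.03,"dx":0,"dy":0.0003,"dz":0.002,"spin":0},{"gripper":0.03,"dx":0,"dy":0.0003,"dz":0.0026,"spin":0}]'; python3 -c "
from workcell import robot
s=robot.state();print(s['eef_pos'],s['force'],s['torque'])"
```

```text
time: 15.07
eef_pos: [0.4628, -0.1628, 0.0593]
orientation: [0.123, 0.992, -0.0, -0.0]
force: [0.3, 0.7, 0.7]
opening: 0.0451
[ 0.46284517 -0.16280281  0.05934531] [0.27252353 0.69083842 0.67543855] [ 0.21890257 -0.03349412  0.04289014]
```

```bash
python3 -m jog '[{"gripper":0.03,"dx":0,"dy":0,"dz":0.0004,"spin":0},{"gripper":0.03,"dx":0,"dy":0,"dz":0.0008,"spin":0}]'; python3 -c "
from workcell import robot
s=robot.state();print(s['eef_pos'],s['force'],s['torque'])"
```

```text
time: 15.23
eef_pos: [0.4629, -0.1628, 0.0586]
orientation: [0.123, 0.992, -0.0, -0.0]
force: [1.1, 0.7, -1.2]
opening: 0.0447
[ 0.46285684 -0.16279616  0.05858595] [ 1.1141812   0.7007307  -1.20781107] [ 0.12207609 -0.05833851 -0.05647128]
```

Expected home at TCP z ≈ 0.0582; feel for it.

```bash
python3 -m jog '[{"gripper":0.03,"dx":0,"dy":0,"dz":0.0003,"spin":0},{"gripper":0.03,"dx":0,"dy":0,"dz":0.0006,"spin":0}]'; python3 -c "
from workcell import robot
s=robot.state();print(s['eef_pos'],s['force'],s['torque'])"
```

```text
time: 15.4
eef_pos: [0.4629, -0.1628, 0.0584]
orientation: [0.123, 0.992, -0.0, -0.0]
force: [-1.6, 1.1, 5.4]
opening: 0.0449
[ 0.46290526 -0.16277894  0.05835687] [-1.58643323  1.05728284  5.35479063] [0.14902262 0.41429273 0.0121161 ]
```

```bash
python3 -m jog '[{"gripper":0.03,"dx":0,"dy":0,"dz":0.0002,"spin":0},{"gripper":0.03,"dx":0,"dy":0,"dz":0.0003,"spin":0}]'; python3 -c "
from workcell import robot
s=robot.state();print(s['eef_pos'],s['force'],s['torque'])"
```

```text
time: 15.57
eef_pos: [0.4629, -0.1628, 0.0584]
orientation: [0.123, 0.992, -0.0, 0.0]
force: [-2.4, 0.9, 6.6]
opening: 0.0446
[ 0.46293354 -0.16279357  0.05836817] [-2.40517485  0.90425646  6.59520471] [ 0.18720549  0.55927874 -0.04360292]
```

```bash
python3 -m jog '[{"gripper":0.03,"dx":0,"dy":0,"dz":-0.0002,"spin":0.02},{"gripper":0.03,"dx":0,"dy":0,"dz":-0.0003,"spin":0.05},{"gripper":0.03,"dx":0,"dy":0,"dz":-0.0003,"spin":0.1},{"gripper":0.03,"dx":0,"dy":0,"dz":-0.0003,"spin":0.15},{"gripper":0.03,"dx":0,"dy":0,"dz":-0.0003,"spin":0.2},{"gripper":0.03,"dx":0,"dy":0,"dz":-0.0003,"spin":0.25}]'; python3 -c "
from workcell import robot
s=robot.state();print(s['eef_pos'],s['force'],s['torque'])"
```

```text
time: 16.07
eef_pos: [0.4634, -0.162, 0.0584]
orientation: [0.246, 0.969, 0.001, 0.0]
force: [-0.1, 3.6, 2.9]
opening: 0.0449
[ 0.46335845 -0.16201548  0.05836777] [-0.05797302  3.55672209  2.85794456] [ 0.68967745 -0.01440344  0.14996366]
```

```bash
python3 -m jog '[{"gripper":0.03,"dx":0,"dy":0,"dz":0,"spin":0.05},{"gripper":0.03,"dx":0,"dy":0,"dz":0,"spin":0.1},{"gripper":0.03,"dx":0,"dy":0,"dz":0,"spin":0.15},{"gripper":0.03,"dx":0,"dy":0,"dz":0,"spin":0.2},{"gripper":0.03,"dx":0,"dy":0,"dz":0,"spin":0.25},{"gripper":0.03,"dx":0,"dy":0,"dz":0,"spin":0.3},{"gripper":0.03,"dx":0,"dy":0,"dz":0,"spin":0.35},{"gripper":0.03,"dx":0,"dy":0,"dz":0,"spin":0.4}]'; python3 -c "
from workcell import robot
s=robot.state();print(s['eef_pos'],s['force'],s['torque'])"
```

```text
time: 16.73
eef_pos: [0.4636, -0.1622, 0.0584]
orientation: [0.434, 0.901, 0.001, 0.0]
force: [0.3, 2.7, 2.5]
opening: 0.045
[ 0.46357702 -0.16223639  0.05841378] [0.30196299 2.65637294 2.45720072] [ 0.50077512 -0.16994977  0.1319901 ]
```

```bash
python3 -m jog '[{"gripper":0.03,"dx":0,"dy":0,"dz":0,"spin":0.05},{"gripper":0.03,"dx":0,"dy":0,"dz":0,"spin":0.1},{"gripper":0.03,"dx":0,"dy":0,"dz":0,"spin":0.15},{"gripper":0.03,"dx":0,"dy":0,"dz":0,"spin":0.2},{"gripper":0.03,"dx":0,"dy":0,"dz":0,"spin":0.25},{"gripper":0.03,"dx":0,"dy":0,"dz":0,"spin":0.3},{"gripper":0.03,"dx":0,"dy":0,"dz":0,"spin":0.35},{"gripper":0.03,"dx":0,"dy":0,"dz":0,"spin":0.4}]'; python3 -c "
from workcell import robot
import cv2
for n,(x0,y0,w,h,s) in {'scene':(345,215,60,60,10),'top':(370,195,50,50,12)}.items():
    c=robot.capture(n)['color'][:,:,::-1]; cv2.imwrite(f'pics/{n}7.png',cv2.convertScaleAbs(cv2.resize(c[y0:y0+h,x0:x0+w],None,fx=s,fy=s,interpolation=2),alpha=1.6,beta=10))
s=robot.state();print(s['eef_pos'],s['force'],s['torque'],s['orientation'])"
```

```text
time: 17.4
eef_pos: [0.4637, -0.1625, 0.0584]
orientation: [0.605, 0.797, 0.001, 0.0]
force: [2.0, 1.4, 2.0]
opening: 0.0446
[ 0.46364394 -0.16244741  0.05837252] [2.27130202 2.84212534 2.59496032] [ 0.44425167 -0.33271631  0.07398759] [6.03635771e-01 7.97259919e-01 5.64502960e-04 3.98555352e-04]
```

View pics/scene7.png

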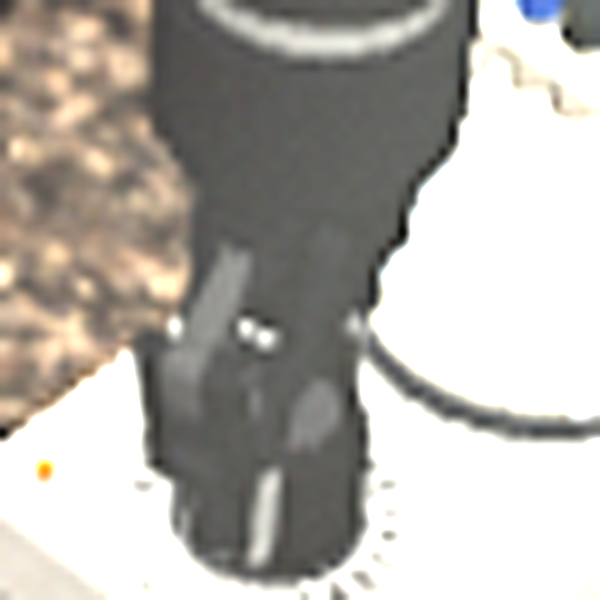

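View pics/top7.png

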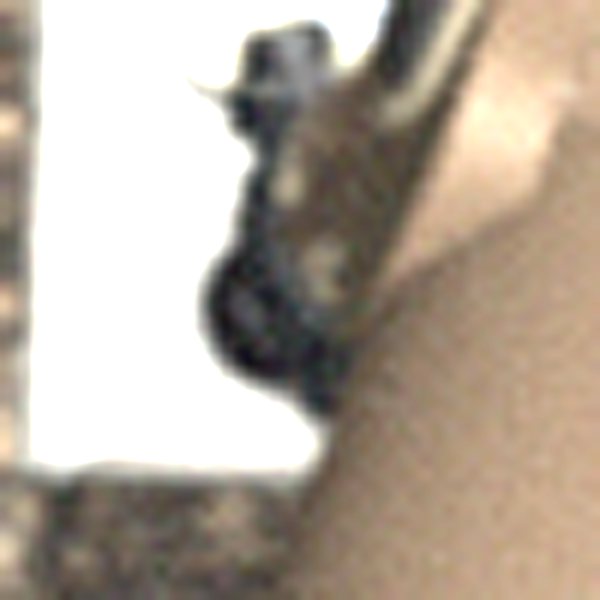

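```bash
python3 -m jog '[{"gripper":0.03,"dx":0,"dy":0,"dz":0,"spin":0.05},{"gripper":0.03,"dx":0,"dy":0,"dz":0,"spin":0.1},{"gripper":0.03,"dx":0,"dy":0,"dz":0,"spin":0.14},{"gripper":0.03,"dx":0,"dy":0,"dz":-0.0003,"spin":0.14},{"gripper":0.03,"dx":0,"dy":0,"dz":-0.0004,"spin":0.14}]'; python3 -c "
from workcell import robot
s=robot.state();print(s['eef_pos'],s['force'],s['torque'],s['orientation'])"
python3 -m jog '[{"gripper":0.062,"dx":0,"dy":0,"dz":0,"spin":0},{"gripper":0.062,"dx":0,"dy":0,"dz":0,"spin":0},{"gripper":0.062,"dx":0,"dy":0,"dz":0,"spin":0},{"gripper":0.062,"dx":0,"dy":0,"dz":0,"spin":0},{"gripper":0.062,"dx":0,"dy":0,"dz":-0.01,"spin":0},{"gripper":0.062,"dx":0,"dy":0,"dz":-0.04,"spin":0},{"gripper":0.062,"dx":0,"dy":0,"dz":-0.08,"spin":0},{"gripper":0.062,"dx":0,"dy":0,"dz":-0.1,"spin":0}]'
```

```text
time: 17.92
eef_pos: [0.4636, -0.1625, 0.0585]
orientation: [0.657, 0.754, 0.0, 0.0]
force: [4.5, 1.3, -3.2]
opening: 0.0449
[ 0.46362824 -0.1625374   0.05845266] [ 4.45002665  1.34521846 -3.17582126] [ 0.3214551  -0.89602164  0.01316124] [6.57028321e-01 7.53865666e-01 4.70302935e-04 3.50855356e-04]
time: 18.58
eef_pos: [0.4637, -0.163, 0.163]
orientation: [0.658, 0.753, 0.001, 0.002]
force: [1.6, -0.2, 0.5]
opening: 0.0621
```

```bash
python3 -m jog '[{"gripper":0.062,"dx":-0.198,"dy":-0.027,"dz":0,"spin":0},{"gripper":0.062,"dx":-0.198,"dy":-0.027,"dz":0,"spin":0},{"gripper":0.062,"dx":-0.198,"dy":-0.027,"dz":0,"spin":0},{"gripper":0.062,"dx":-0.198,"dy":-0.027,"dz":0,"spin":0},{"gripper":0.062,"dx":-0.198,"dy":-0.027,"dz":0,"spin":0},{"gripper":0.062,"dx":-0.198,"dy":-0.027,"dz":0,"spin":0}]'; python3 -c "
from workcell import robot
import cv2
for n,(x0,y0,w,h,s) in {'scene':(340,210,80,75,10),'top':(365,165,60,75,10)}.items():
    c=robot.capture(n)['color'][:,:,::-1]; cv2.imwrite(f'pics/{n}8f.png',c);cv2.imwrite(f'pics/{n}8.png',cv2.resize(c[y0:y0+h,x0:x0+w],None,fx=s*.78,fy=s*.78,interpolation=2))
"
```

```text
time: 19.08
eef_pos: [0.4624, -0.368, 0.1586]
orientation: [0.66, 0.752, -0.001, 0.001]
force: [-0.6, 0.9, 0.3]
opening: 0.0622
```

View pics/scene8.png

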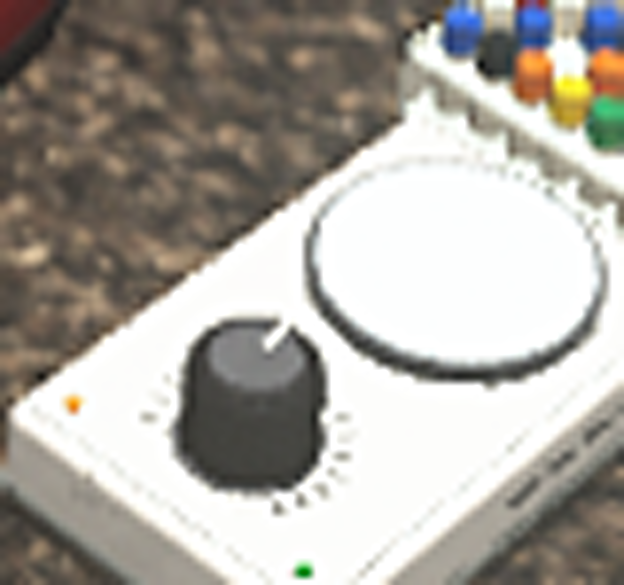

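View pics/top8.png

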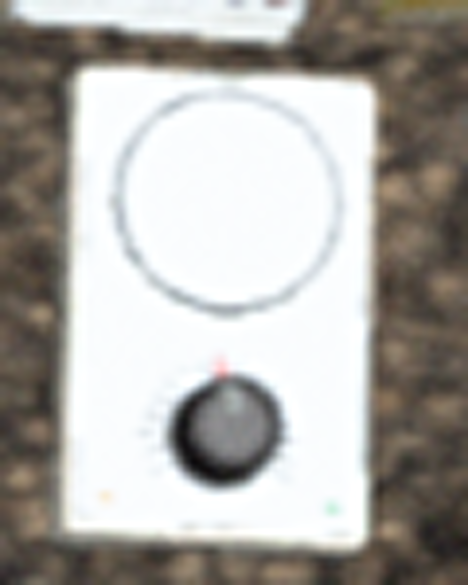

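```bash
python3 - <<'E'
from fit import *
from workcell import robot
C={n:robot.capture(n) for n in("scene","top")}
np.set_printoptions(precision=4,suppress=True,linewidth=150)
def ptr(n,im,c0,z):
    c=C[n]
    fits=[edgecircle(c,im,*c0,z,r,dark_inside=False,rr=.004)[0] for r in(.015,.0165)]
    (x,y,r)=fits[1]
    g=cv2.cvtColor(im,6).astype(float)
    A=np.arange(-1.2,1.2,.01);out=[]
    for q in np.arange(.008,.0165,.001):
        uv=np.array([proj(c,[x+q*np.cos(a),y+q*np.sin(a),z]) for a in A])
        v=map_coordinates(g,[uv[:,1],uv[:,0]],order=1)-np.median(map_coordinates(g,[uv[:,1],uv[:,0]],order=1))
        k=v.argmax();w=np.clip(v[max(0,k-25):k+26]-.4*v[k],0,None);out.append((w*A[max(0,k-25):k+26]).sum()/w.sum())
    print(n,z,"centre",fits[0][:2],fits[1],"yaw by r",np.array(out))
    return x,y
for n in C:
    im=cv2.imread(f"pics/{n}0.png"); ptr(n,im,(.479,-.378),.038)
    im=cv2.imread(f"pics/{n}8f.png"); ptr(n,im,(.4635,-.164),.088)
    # plate in many inits and red mark centroid
    c=C[n]; R=cv2.imread(f"pics/{n}0.png").astype(float)
    d=R[:,:,2]-(R[:,:,0]+R[:,:,1])/2; u,v=proj(c,[.495,-.165,.05]).round().astype(int)
    sub=np.clip(d[v-7:v+8,u-7:u+8]-15,0,None); yy,xx=np.mgrid[v-7:v+8,u-7:u+8]
    m=onz(c,(sub*xx).sum()/sub.sum(),(sub*yy).sum()/sub.sum(),.05)
    dc=edgecircle(c,cv2.imread(f"pics/{n}0.png"),.464,-.164,.05,.0245)[0]
    e=m[:2]-dc[:2]; print("mark",m,"from dial",np.hypot(*e),np.arctan2(e[1],e[0]))
E
```

```text
scene 0.038 centre [ 0.4795 -0.3799] [ 0.4797 -0.3798  0.0154] yaw by r [-0.3401 -0.3122 -0.312  -0.3061 -0.2961 -0.3005 -0.317  -0.316  -0.3101]
scene 0.088 centre [ 0.4651 -0.1651] [ 0.4648 -0.165   0.0151] yaw by r [0.1363 0.1727 0.1476 0.1159 0.1235 0.1368 0.1393 0.127  0.1252]
mark [ 0.4956 -0.1656  0.05  ] from dial 0.031119659646224762 -0.024481882205249404
top 0.038 centre [ 0.4783 -0.377 ] [ 0.4782 -0.3769  0.0165] yaw by r [-0.5372 -0.4992 -0.4542 -0.4107 -0.3903 -0.377  -0.3583 -0.3433 -0.3435]
top 0.088 centre [ 0.4625 -0.1614] [ 0.4622 -0.1613  0.0161] yaw by r [-0.2288 -0.2063 -0.1832 -0.1621 -0.1475 -0.1144  0.008   0.0135  0.0248]
mark [ 0.4933 -0.164   0.05  ] from dial 0.030823844519529336 -0.042359602720928674
```

```bash
python3 - <<'E'
from fit import *
from workcell import robot
C={n:robot.capture(n) for n in("scene","top")}
W=[]
for n,(x,y),(x0,y0) in(("scene",(.4649,-.165),(357,245)),("top",(.4625,-.162),(383,209))):
    c=C[n];k=30;im0=cv2.imread(f"pics/{n}8f.png")
    for yaw in(None,-.037,.05,.13):
        im=cv2.resize(im0[y0:y0+ (20 if n=="scene" else 20),x0:x0+26],None,fx=15,fy=15,interpolation=cv2.INTER_CUBIC)
        if yaw is not None:
            f=lambda r:tuple(np.int32((proj(c,[x+r*np.cos(yaw),y+r*np.sin(yaw),.088])-[x0,y0]+.5)*15-.5).tolist())
            cv2.line(im,f(0),f(.02),(0,0,255),1)
        W.append(im)
cv2.imwrite("pics/ov.png",cv2.resize(np.vstack([np.hstack(W[:2]),np.hstack(W[2:4])]),None,fx=1,fy=.98))
cv2.imwrite("pics/ovt.png",np.vstack([np.hstack(W[4:6]),np.hstack(W[6:8])]))
E
```

```text
(no output)
```

View pics/ov.png

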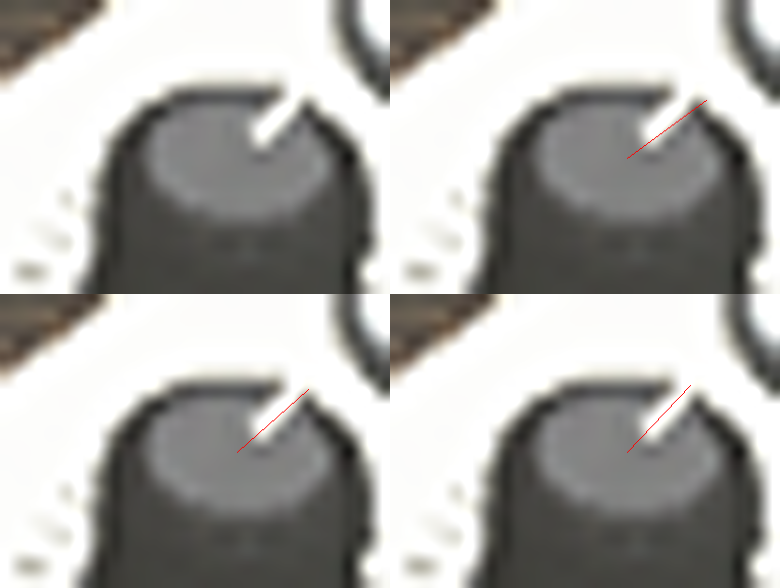

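View pics/ovt.png

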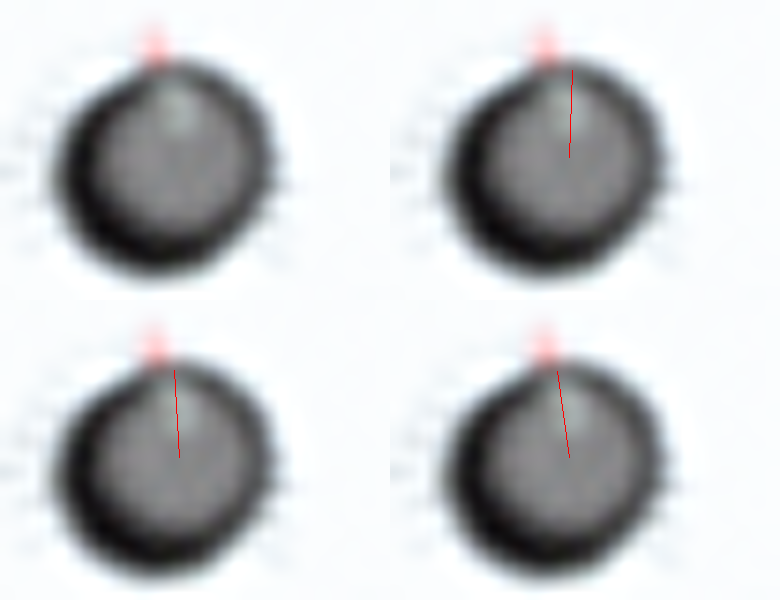

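```bash
python3 -m jog '[{"gripper":0.062,"dx":0.198,"dy":0.027,"dz":0,"spin":0},{"gripper":0.062,"dx":0.198,"dy":0.027,"dz":0,"spin":0},{"gripper":0.062,"dx":0.198,"dy":0.027,"dz":0,"spin":0},{"gripper":0.062,"dx":0.198,"dy":0.027,"dz":0,"spin":0},{"gripper":0.062,"dx":0.198,"dy":0.027,"dz":0,"spin":0},{"gripper":0.062,"dx":0.198,"dy":0.027,"dz":0,"spin":0},{"gripper":0.062,"dx":0.198,"dy":0.027,"dz":0,"spin":0}]' && python3 -m jog '[{"gripper":0.062,"dx":0,"dy":0,"dz":0.03,"spin":0},{"gripper":0.062,"dx":0,"dy":0,"dz":0.06,"spin":0},{"gripper":0.062,"dx":0,"dy":0,"dz":0.08,"spin":0},{"gripper":0.062,"dx":0,"dy":0,"dz":0.09,"spin":0},{"gripper":0.062,"dx":0,"dy":0,"dz":0.096,"spin":0},{"gripper":0.062,"dx":0,"dy":0,"dz":0.098,"spin":0},{"gripper":0.062,"dx":0,"dy":0,"dz":0.098,"spin":0},{"gripper":0.062,"dx":0,"dy":0,"dz":0.098,"spin":0}]'
```

```text
time: 19.97
eef_pos: [0.4629, -0.1601, 0.1592]
orientation: [0.656, 0.755, 0.0, 0.001]
force: [-0.2, 0.3, 0.6]
opening: 0.062
time: 20.63
eef_pos: [0.4638, -0.1631, 0.0617]
orientation: [0.658, 0.753, 0.0, 0.001]
force: [-0.6, -0.2, 0.5]
opening: 0.0622
```

```bash
python3 -m jog '[{"gripper":0.03,"dx":0,"dy":0,"dz":0,"spin":0},{"gripper":0.03,"dx":0,"dy":0,"dz":0,"spin":0},{"gripper":0.03,"dx":0,"dy":0,"dz":0,"spin":0},{"gripper":0.03,"dx":0,"dy":0,"dz":0,"spin":0},{"gripper":0.03,"dx":0,"dy":0,"dz":0,"spin":0}]' 30; python3 -c "
from workcell import robot
s=robot.state();print(s['eef_pos'],s['force'],s['torque'],s['orientation'])"
```

```text
time: 21.05
eef_pos: [0.4638, -0.163, 0.0619]
orientation: [0.658, 0.753, 0.0, 0.001]
force: [-1.2, 0.2, 5.1]
opening: 0.0452
[ 0.46379822 -0.16298843  0.06185561] [-1.24234644  0.18964622  5.0656873 ] [ 0.00086736  0.24455356 -0.04453226] [6.57815026e-01 7.53178578e-01 3.05349524e-04 1.15208145e-03]
```

```bash
python3 -m jog '[{"gripper":0.03,"dx":0,"dy":0,"dz":0,"spin":0.03},{"gripper":0.03,"dx":0,"dy":0,"dz":0,"spin":0.06},{"gripper":0.03,"dx":0,"dy":0,"dz":0,"spin":0.09},{"gripper":0.03,"dx":0,"dy":0,"dz":0,"spin":0.12},{"gripper":0.03,"dx":0,"dy":0,"dz":0,"spin":0.15},{"gripper":0.03,"dx":0,"dy":0,"dz":0,"spin":0.15},{"gripper":0.03,"dx":0,"dy":0,"dz":0,"spin":0.15}]'; python3 -c "
from workcell import robot
s=robot.state();print(s['eef_pos'],s['force'],s['torque'],s['orientation'])"
```

```text
time: 21.63
eef_pos: [0.4638, -0.1631, 0.0618]
orientation: [0.712, 0.702, 0.0, 0.001]
force: [-0.9, -1.2, 5.4]
opening: 0.0453
[ 0.46380951 -0.16306111  0.06182426] [-0.9198077  -1.18930077  5.39611286] [-0.11111901  0.22519329  0.01757232] [7.12390932e-01 7.01781749e-01 3.03348914e-04 1.20208774e-03]
```

```bash
python3 -m jog '[{"gripper":0.062,"dx":0,"dy":0,"dz":0,"spin":0},{"gripper":0.062,"dx":0,"dy":0,"dz":0,"spin":0},{"gripper":0.062,"dx":0,"dy":0,"dz":0,"spin":0},{"gripper":0.062,"dx":0,"dy":0,"dz":0,"spin":0},{"gripper":0.062,"dx":0,"dy":0,"dz":-0.01,"spin":0},{"gripper":0.062,"dx":0,"dy":0,"dz":-0.04,"spin":0},{"gripper":0.062,"dx":0,"dy":0,"dz":-0.08,"spin":0},{"gripper":0.062,"dx":0,"dy":0,"dz":-0.1,"spin":0}]' && python3 -m jog '[{"gripper":0.062,"dx":-0.2,"dy":0.003,"dz":0,"spin":0},{"gripper":0.062,"dx":-0.2,"dy":0.003,"dz":0,"spin":0},{"gripper":0.062,"dx":-0.2,"dy":0.003,"dz":0,"spin":0},{"gripper":0.062,"dx":-0.2,"dy":0.003,"dz":0,"spin":0},{"gripper":0.062,"dx":-0.2,"dy":0.003,"dz":0,"spin":0},{"gripper":0.062,"dx":-0.2,"dy":0.003,"dz":0,"spin":0}]'
cat > look.py <<'E'
from fit import *
from workcell import robot
import sys
tag=sys.argv[1]
C={n:robot.capture(n) for n in("scene","top")}
W=[]
for n,(x,y),(x0,y0) in(("scene",(.4649,-.165),(357,245)),("top",(.4625,-.162),(383,209))):
    c=C[n];im0=cv2.cvtColor(c["color"],4);cv2.imwrite(f"pics/{n}{tag}f.png",im0)
    for yaw in(None,-.037):
        im=cv2.resize(im0[y0:y0+20,x0:x0+26],None,fx=15,fy=15,interpolation=cv2.INTER_CUBIC)
        if yaw is not None:
            f=lambda r:tuple(np.int32((proj(c,[x+r*np.cos(yaw),y+r*np.sin(yaw),.088])-[x0,y0]+.5)*15-.5).tolist())
            cv2.line(im,f(0),f(.02),(0,0,255),1)
        W.append(im)
    (X,Y,r)=edgecircle(c,im0,x,y,.088,.0165,dark_inside=False,rr=.004)[0]
    g=cv2.cvtColor(im0,6).astype(float);A=np.arange(-1.2,1.2,.01)
    for (x,y) in((x,y),(X,Y)):
      out=[]
      for q in np.arange(.009,.0165,.001):
        uv=np.array([proj(c,[x+q*np.cos(a),y+q*np.sin(a),.088]) for a in A])
        v=map_coordinates(g,[uv[:,1],uv[:,0]],order=1);v-=np.median(v)
        k=v.argmax();w=np.clip(v[max(0,k-25):k+26]-.4*v[k],0,None);out.append((w*A[max(0,k-25):k+26]).sum()/w.sum())
      print(n,(round(x,4),round(y,4)),np.round(out,3))
cv2.imwrite(f"pics/ov{tag}.png",np.vstack([np.hstack(W[:2]),np.hstack(W[2:4])]))
E
python3 look.py 9
```

```text
time: 22.3
eef_pos: [0.4638, -0.1629, 0.1649]
orientation: [0.712, 0.702, 0.001, 0.002]
force: [0.7, -0.6, 0.4]
opening: 0.0621
time: 22.8
eef_pos: [0.4627, -0.3681, 0.1604]
orientation: [0.714, 0.7, -0.001, 0.001]
force: [-0.7, -0.1, -0.1]
opening: 0.0621
scene (0.4649, -0.165) [ 0.002  0.018  0.013 -0.007 -0.009  0.01   0.018  0.016]
scene (np.float64(0.4648), np.float64(-0.1652)) [0.022 0.04  0.036 0.016 0.008 0.024 0.033 0.031]
top (0.4625, -0.162) [-0.118 -0.104 -0.091 -0.078 -0.068 -0.059 -0.059 -0.053]
top (np.float64(0.4619), np.float64(-0.1606)) [-0.219 -0.175 -0.136 -0.201 -0.181 -0.161 -0.154 -0.15 ]
```

View pics/ov9.png

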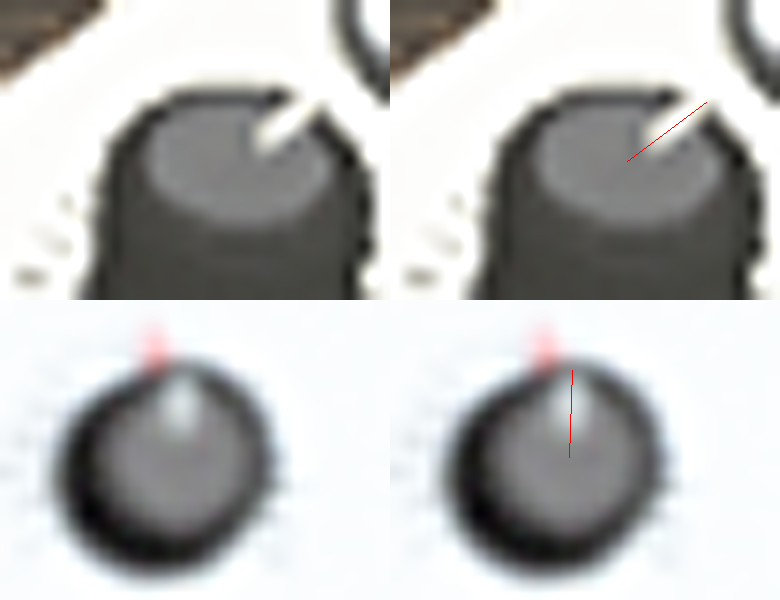

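```bash
python3 -c "
import cv2
cv2.imwrite('pics/cmp.png',cv2.vconcat([cv2.imread('pics/scene9f.png')[150:400,160:560],cv2.imread('pics/scene0.png')[150:400,160:560]]))"
```

```text
(no output)
```

View pics/cmp.png

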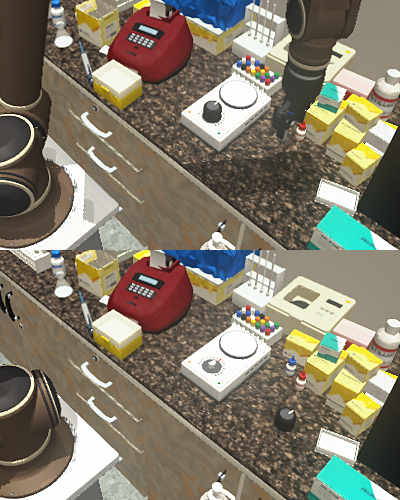

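The knob sits on the panel at (212,110) in the upper crop, its pointer towards the plate. The surroundings match the first picture, and the gripper hangs clear at about 0.16 m height, so I'm handing in.

```bash
python3 -c "
from workcell import robot
print(robot.finish_job()); print(robot.state()['time'])"
```

```text
the job is handed in; nothing more can be done
None
the job is handed in; nothing more can be done
```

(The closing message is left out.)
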